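# Fetch the test-kit carton from behind the bottles

## Task

The test-kit carton lies in the desk caddy behind a row of three bottles. First clear all three bottles out of the way and stand them upright on the cork mat, then take out the carton and lay it flat in the middle of the metal tray, its long side along the tray's long side, while the bottles are still on the mat. Then put every bottle back upright exactly where it stood in the caddy, in the middle of its own pocket and with the oval bottle's broad sides to front and back as before; leave the cup and the label roll alone and knock nothing over.

Things in the scene. Friction and masses are not known exactly. Their poses are not given: they have to be found in the camera images.
- spray_mid (a point): small white round spray bottle with a nozzle, 43 mm diameter, 129 mm high (straight body up to 97 mm, narrow neck and nozzle above); point at its centre, 64.5 mm above its underside; z up. Starts in the middle of one of the caddy's three front pockets.
- iodine_mid (a point): short amber bottle with a screw cap, 37 mm diameter, 84 mm high (body up to 69 mm, 24 mm cap above); point at its centre, 42 mm above its underside; z up. Starts in the middle of another front pocket.
- gel_mid (a point): tall flat oval gel bottle, 37 mm thick along its x, 61 mm broad along its y, 155 mm high (body up to 132 mm, cap above); point at its centre, 77.5 mm above its underside; z up. Starts in the middle of another front pocket, its x along the caddy's x. Grasp across the thickness.
- carton_mid (a point): flat test-kit carton, 62 mm along its x, 112 mm along its y, 21 mm high; point at its centre, 10.5 mm above its underside. Starts flat in the caddy's rear bay, close behind the bottles, its y roughly along the caddy's y.
- caddy: low white desk caddy with grey rims, fixed, 190 mm (x) by 270 mm (y); origin under its centre, x points away from the robot, from the pocket row to the flat rear bay. Floor 26 mm above the table; rims 6 mm, ridges between pockets 5 mm above the floor. Middles of the three pockets: x = -45 mm, y = -85, 0, +85 mm. Which bottle starts in which pocket changes.
- mat: plain brown cork mat, fixed, 280 mm along its x, 100 mm along its y, 26 mm thick; origin under its centre. Lies at the left or the right of the caddy. Side area for the bottles.
- tray: shallow grey metal tray, fixed, 200 mm along its x (long side), 160 mm along its y, inner floor 26 mm above the table, rim 4 mm thick and 6 mm above that floor; origin under its centre. Lies on the other side of the caddy from the mat.
- cup_mid (a point): bystander: specimen cup with white lid, 66 mm diameter, 75 mm high, standing beyond the caddy; point at its centre. Leave alone.
- roll_mid (a point): bystander: roll of labels, 80 mm diameter, 50 mm high, beyond the caddy; point at its centre. Leave alone.

How it is judged:
By the outcome, as a careful person would: the job done as asked, in the order asked, and still so for the second after the job is handed in, with the robot touching nothing.
It also fails if it takes over 134 s, if anything falls off the work surface, if the arm or the gripper's body presses on something with over 40 N, if the wrist force passes 120 N, or if a joint passes its speed limit or range.

## Robot

A 6-joint arm with a two-finger parallel gripper is mounted at the origin on a cart in front of the work surface, level with it; the furniture and walls round the work are solid. World frame = base frame: x ahead of the robot, y to its left, z up, the work surface at z = 0. Lengths are in mm, angles in rad, forces in N, time in s.
With the tool pointing down it reaches from about 275 to 1000 mm from the base axis. Payload 8.4 kg.
Tool frame: the origin (TCP) lies between the finger pads; the fingertips stand r.nose_length ahead of it and the grasp point (between the pads) lies 8 mm behind it (r.nose_length is the distance from the TCP to the fingertips, in mm); y points along the fingers, x is the direction in which the jaws open and shut, and the axes are right-handed (so a half turn about y gives the same grasp; the last joint's range is limited). The gripper opens to 85 mm and grips with 20 to 120 N. Pads are 22 mm wide; open, the fingers measure 114 mm over their backs; the gripper's body (76 mm by 85 mm) begins 54 mm behind the grasp point. The pads swing forward as they close: fully open they stand 13 mm farther back than shut.
Start: joints at [-0.002, 0.353, 1.633, -0, 1.155, -0.002], TCP at [625.002, -0, 242.281] pointing down, gripper open.
Joint ranges: [-2.63, 2.63], [-0.92, 2.1], [0.06, 2.66], [-1.3, 4.44], [0, 2.69], [-3.02, 3.02]. Speed limits (rad/s): [2.22, 2.22, 2.79, 3.14, 3.14, 3.14].

## Interface

Orientations are given as [roll, pitch, yaw] about the fixed x, y, z axes, in that order (R = Rz(yaw) Ry(pitch) Rx(roll)).
In Python, from rig import r, cams, order gives the robot as it stands. The module is installed in compiled form; this text tells all that it offers.
- The arm moves only by the shell command python3 -m crank 'ROWS' [FORCE]. ROWS is JSON, a list of rows, each a list of 7 numbers: the turn, a rotation vector about the tool's x, y, z in degrees, then the shift along the tool's x, y, z in cm, then the opening, from -1 (shut) to 1 (fully open). A call has exactly 10 rows; each row shifts and turns the pose as measured when the row begins, along the tool's axes as they then stand; what a row does not reach is not made up. A row lasts 1/12 s, in which the tool goes at most 41.7 mm and 7.16 degrees, less where a joint would pass 70% of its speed; a pose out of reach is approached as far as the arm can. A call with a gripper value outside its range is refused whole. The fingers move at their own pace and stop on an object; FORCE is the grip in N (left out, the last holds). Time passes only in rows, so rows that do not move let the fingers close, or fill a call up. It gives the time, the measured TCP pose, the force and the opening at its end, in the units of the state.
- r.sense(): the state, without advancing time (a new reading comes with each control period).
- cams.grab_frame(name): name is "scene" or "side" or "wrist"; returns the picture (480x640x3 uint8, blue, green, red); there is no depth.
- cams.camera_info(name): a dict with "intrinsics" (3x3 intrinsics, pixels), "k1" (the pictures are not rectified: a ray, as slopes to the right and down, at radius r is drawn at 1 + k1 r^2 times it, then the intrinsics apply), "view" (4x4, takes a point from world to camera coordinates); the wrist camera has in their place "hand_eye" (4x4, takes a point from camera to tool coordinates, whose origin is the TCP and whose axes are the tool frame's). Camera axes: x right, y up, looking along -z (the intrinsics and any distortion apply to the point x, -y, -z); pixel columns grow to the right and rows downward; lengths in mm; the calibration is good to about 2 mm. A picture is of the moment at which its call begins: read the wrist's pose just before it. camera_info takes no time and is no camera call.
- order.sign_off(): hands the job in, once; it reports no verdict.
The state is a dict: "clock": time; "qpos": joint angles; "qvel": joint speeds; "joint_efforts": joint torques, N m; "eef_pos": TCP position; "tcp_rot": TCP orientation; "contact_force": force on the tool from outside, world axes, zero at the start; "wrist_torque": the same for the moment, N m; "opening": opening from 0.0 (shut) to 1.0 (fully open).
Only numpy, scipy, OpenCV 4.12 (cv2) and the standard library are available. Lean on these libraries where they do the work, as an engineer would, in place of code of your own. Each camera call takes 0.05 s, during which the arm holds its last target.

## Working session

There is one attempt and no reset: what is moved stays moved. The work goes in short steps, Python scripts to look and compute and a shell command to move; the robot and the scene stay as the last step left them, time stands still between calls to the robot, and variables do not carry over. Pictures are saved under pics/ and viewed, and the job is handed in when it is done.

```bash
mkdir -p pics; ls; python3 - <<'E'
from rig import r,cams
import cv2,numpy as np
print(r.sense(), r.nose_length)
for n in ["scene","side","wrist"]:
    im=cams.grab_frame(n); cv2.imwrite(f"pics/{n}0.png",im)
    print(n,{k:np.round(np.array(v),4).tolist() for k,v in cams.camera_info(n).items()})
E
```

```text
pics
{'clock': 0.0, 'qpos': array([-2.40478885e-03,  3.53676610e-01,  1.63415355e+00, -1.51587857e-05,
        1.15524781e+00, -2.44045079e-03]), 'qvel': array([-3.29202792e-04, -7.15808246e-04,  8.33084167e-05, -1.25835532e-03,
       -1.44115920e-03,  1.20759383e-03]), 'joint_efforts': array([-2.03471049e-03, -6.05236173e+01, -3.42063046e+01, -2.62302356e-04,
        9.48130677e-03,  3.61521288e-06]), 'eef_pos': array([ 6.24510369e+02, -6.41439206e-03,  2.41535615e+02]), 'tcp_rot': array([-1.57080656e+00,  1.48534682e-03,  4.17841136e-05]), 'contact_force': array([-0.54247542, -0.21169593,  0.16393188]), 'wrist_torque': array([ 0.00335568, -0.01833656, -0.00244595]), 'opening': 0.9971369741607056} 11.0
scene {'intrinsics': [[624.5702, 0.0, 327.9578], [0.0, 624.5702, 241.0579], [0.0, 0.0, 1.0]], 'k1': -0.1265, 'view': [[-0.8362, -0.5485, -0.0048, 516.9541], [0.3055, -0.473, 0.8264, -284.96], [-0.4555, 0.6895, 0.5631, -1322.1337], [0.0, 0.0, 0.0, 1.0]]}
side {'intrinsics': [[506.5846, 0.0, 325.6378], [0.0, 506.5846, 225.4587], [0.0, 0.0, 1.0]], 'k1': 0.0388, 'view': [[0.972, -0.2338, -0.0222, -573.8949], [0.1686, 0.629, 0.7589, -183.8307], [-0.1635, -0.7415, 0.6508, -1023.66], [0.0, 0.0, 0.0, 1.0]]}
wrist {'intrinsics': [[408.0413, 0.0, 314.0186], [0.0, 408.0413, 244.176], [0.0, 0.0, 1.0]], 'k1': 0.0236, 'hand_eye': [[1.0, -0.0004, 0.0003, -1.0295], [0.0004, 0.2753, -0.9613, -129.9685], [0.0003, 0.9613, 0.2753, 70.7261], [0.0, 0.0, 0.0, 1.0]]}
```

View images.

View pics/scene0.png

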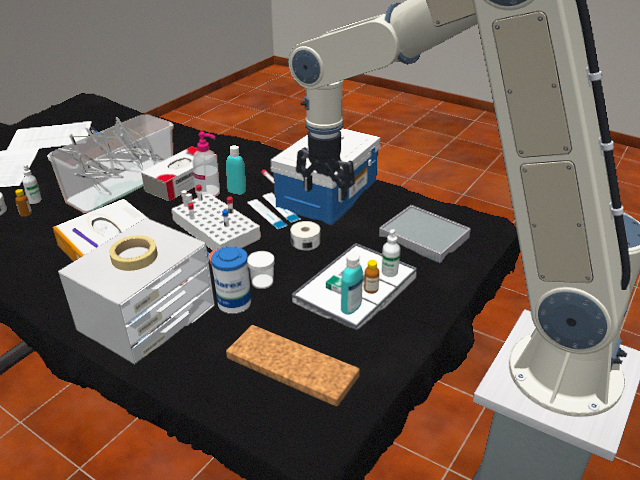

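View pics/side0.png

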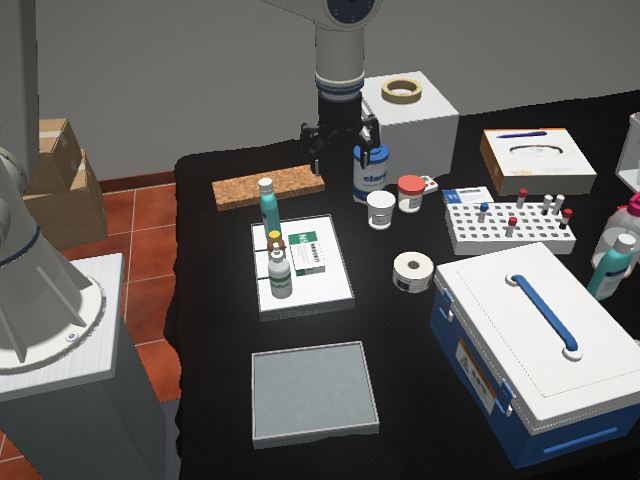

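View pics/wrist0.png

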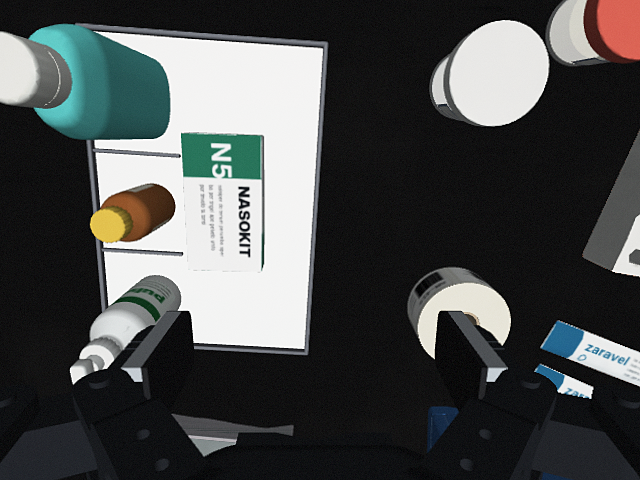

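```bash
cat > h.py <<'E'
from rig import r,cams
import cv2,numpy as np
from scipy.spatial.transform import Rotation as Ro
from scipy.optimize import least_squares
def W2C(n,s=None):
    i=cams.camera_info(n)
    if n!="wrist": return np.array(i["view"])
    T=np.eye(4);T[:3,:3]=Ro.from_euler("xyz",s["tcp_rot"]).as_matrix();T[:3,3]=s["eef_pos"]
    return np.linalg.inv(T@np.array(i["hand_eye"]))
def proj(n,P,s=None):
    i=cams.camera_info(n);V=W2C(n,s);P=np.atleast_2d(np.asarray(P,float))
    c=P@V[:3,:3].T+V[:3,3]; u=np.c_[c[:,0],-c[:,1]]/(-c[:,2:3])
    u=u*(1+i["k1"]*(u**2).sum(1,keepdims=True)); K=np.array(i["intrinsics"])
    return u*[K[0,0],K[1,1]]+[K[0,2],K[1,2]]
def ray(n,px,s=None):
    i=cams.camera_info(n);V=W2C(n,s);K=np.array(i["intrinsics"])
    d=(np.asarray(px,float)-[K[0,2],K[1,2]])/[K[0,0],K[1,1]];u=d.copy()
    for _ in range(30): u=d/(1+i["k1"]*(u**2).sum())
    R=V[:3,:3]; o=-R.T@V[:3,3]; return o,R.T@np.array([u[0],-u[1],-1])
def atz(n,px,z,s=None):
    o,d=ray(n,px,s); return o+d*(z-o[2])/d[2]
def crop(src,dst,x0,y0,x1,y1,f):
    im=cv2.imread(src)[y0:y1,x0:x1]; cv2.imwrite(dst,cv2.resize(im,None,fx=f,fy=f,interpolation=cv2.INTER_CUBIC))
E
python3 - <<'E'
from h import *
crop("pics/scene0.png","pics/c1.png",220,190,480,410,3)
crop("pics/side0.png","pics/c2.png",200,150,400,300,4)
crop("pics/side0.png","pics/c3.png",230,300,400,450,4)
E
```

```text
(no output)
```

View pics/c1.png

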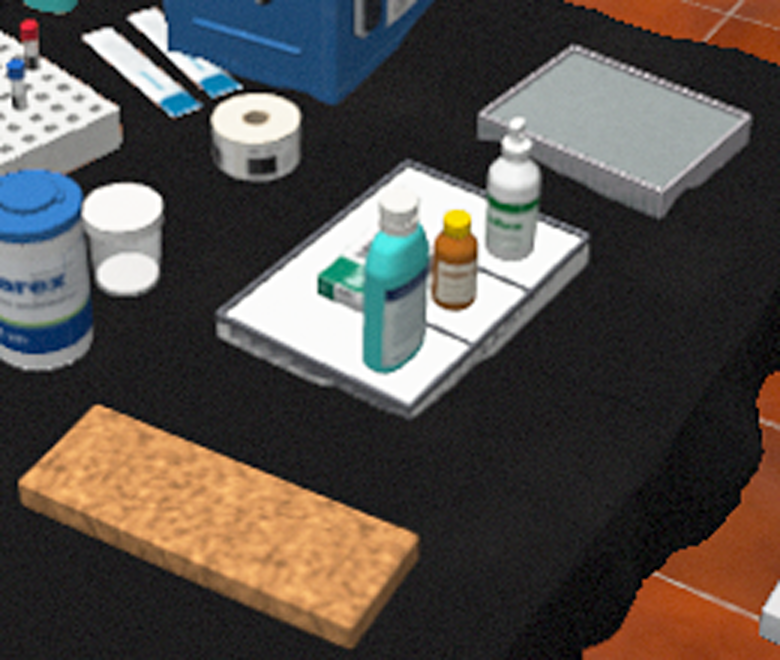

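View pics/c2.png

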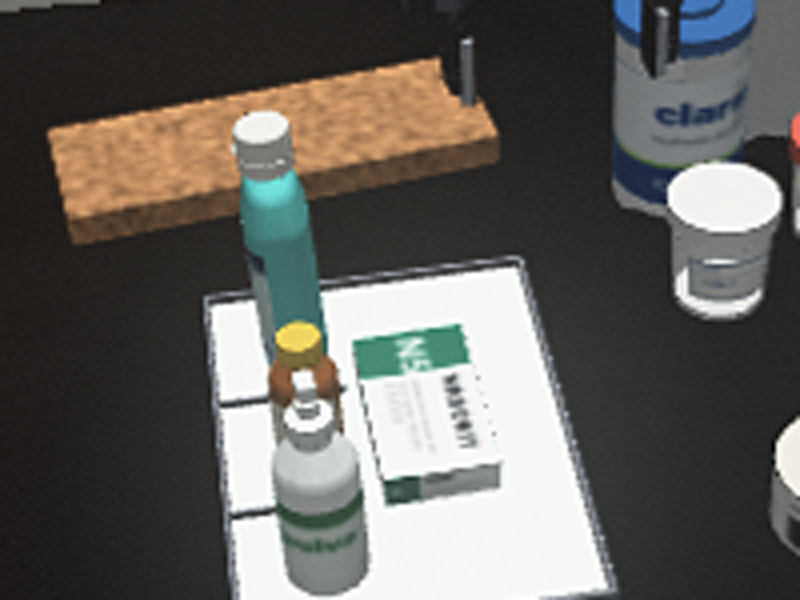

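View pics/c3.png

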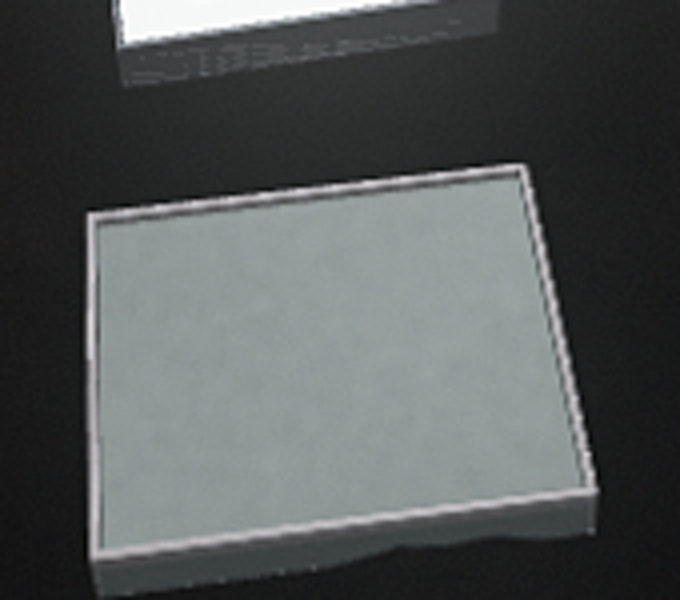

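```bash
python3 - <<'E'
from h import *
s=r.sense()
obs={
"caddy":(95,135,32,[("scene",1,1,292.7,297.3),("scene",-1,1,356.7,326),("scene",-1,-1,416.7,268.3),("scene",1,-1,356,243.3),
 ("side",-1,1,251.2,224.2),("side",1,1,330.5,214.5),("side",1,-1,353.8,298),("side",-1,-1,259.5,311.2),
 ("wrist",-1,1,78,25),("wrist",1,1,327,43),("wrist",1,-1,306,353)]),
"tray":(100,80,32,[("scene",1,-1,411.7,205.3),("scene",1,1,380,229.3),("scene",-1,-1,470,229.3),("scene",-1,1,440,253.3),
 ("side",-1,1,252.5,353.2),("side",1,1,361.2,341.5),("side",1,-1,379.5,422.5),("side",-1,-1,253.2,438.8)]),
"mat":(140,50,26,[("scene",1,-1,252.3,325),("scene",1,1,226.7,351.7),("scene",-1,1,337.3,398.3),("scene",-1,-1,359.3,371),
 ("side",-1,1,212.5,182.5),("side",-1,-1,218.7,205),("side",1,-1,324.5,185),("side",1,1,310,164.5)])}
for k,(a,b,z,o) in obs.items():
    def f(p,full=False):
        out=[]
        for n,i,j,u,v in o:
            c,sn=np.cos(p[2]),np.sin(p[2]);P=[p[0]+c*a*i-sn*b*j,p[1]+sn*a*i+c*b*j]
            q=atz(n,(u,v),z,s)[:2]; out.append(q-P)
        return np.array(out) if full else np.ravel(out)
    R=least_squares(f,[600,0,0],loss="soft_l1",f_scale=2)
    print(k,np.round(R.x[:2],1),np.degrees(R.x[2]).round(2))
    for (n,*_),e in zip(o,f(R.x,True)): print("  ",n,np.round(e,1))
E
```

```text
caddy [530.7   3.8] -3.6
   scene [-8.2  9.4]
   scene [0.3 1.5]
   scene [1.4 1.9]
   scene [-0.3  1.5]
   side [ 2.1 -5.9]
   side [-0.9 -7.4]
   side [-2.1 -1.8]
   side [2.3 0.1]
   wrist [ 3.8 -2. ]
   wrist [-0.9 -1.1]
   wrist [-1.1  4.4]
tray [ 492.8 -305.5] -6.46
   scene [-2.2  1.5]
   scene [-4.9  6.7]
   scene [0.2 6.2]
   scene [ 4.2 -1. ]
   side [ 2.  -2.7]
   side [-1.8 -4.6]
   side [-0.1 -0.5]
   side [ 1.6 -0.2]Traceback (most recent call last):
  File "<stdin>", line 18, in <module>
    return func(*args, **kwargs)
    result = trf(vector_fun.fun, vector_fun.jac, x0, f0, J0, lb, ub, ftol, xtol,
                 gtol, max_nfev, x_scale, loss_function, tr_solver,
                 tr_options.copy(), verbose, callback=callback_wrapped)
    return trf_no_bounds(
        fun, jac, x0, f0, J0, ftol, xtol, gtol, max_nfev, x_scale,
        loss_function, tr_solver, tr_options, verbose, callback=callback)
    J = jac(x)
    self._update_jac()
    ~~~~~~~~~~~~~~~~^^
    self.J = self.jac_wrapped(xp_copy(self.x), f0=self.f)
             ~~~~~~~~~~~~~~~~^^^^^^^^^^^^^^^^^^^^^^^
[... 549 characters left out ...]
                          ^^^^^^^
    f = np.atleast_1d(self.fun(x, *self.args, **self.kwargs))
                      ~~~~~~~~^^^^^^^^^^^^^^^^^^^^^^^^^^^^^^
    return np.atleast_1d(self.fun(x))
                         ~~~~~~~~^^^
    return self.f(x, *self.args, **self.kwargs)
           ~~~~~~^^^^^^^^^^^^^^^^^^^^^^^^^^^^^^
  File "<stdin>", line 16, in f
  File "h.py", line 21, in atz
    o,d=ray(n,px,s); return o+d*(z-o[2])/d[2]
        ~~~^^^^^^^^
  File "h.py", line 16, in ray
    i=cams.camera_info(n);V=W2C(n,s);K=np.array(i["intrinsics"])
                            ~~~^^^^^
  File "h.py", line 6, in W2C
    i=cams.camera_info(n)
ValueError: time passes only in moves, steps and waits
```

```bash
python3 - <<'E'
import pickle
from rig import cams,r
pickle.dump({n:cams.camera_info(n) for n in ["scene","side","wrist"]},open("ci.pkl","wb"))
pickle.dump(r.sense(),open("s0.pkl","wb"))
E
sed -i 's/^import cv2,numpy as np/import cv2,pickle,numpy as np\nCI=pickle.load(open("ci.pkl","rb"))/; s/cams.camera_info(n)/CI[n]/' h.py
cat >> h.py <<'E'
def rect(p,a,b,z):
    c,sn=np.cos(p[2]),np.sin(p[2])
    return np.array([[p[0]+c*a*i-sn*b*j,p[1]+sn*a*i+c*b*j,z] for i,j in [(-1,-1),(1,-1),(1,1),(-1,1)]])
def loc(p,x,y,z):
    c,sn=np.cos(p[2]),np.sin(p[2]); return np.array([p[0]+c*x-sn*y,p[1]+sn*x+c*y,z])
def draw(im,n,P,s,col,f=1,o=(0,0)):
    P=np.asarray(P); Q=[]
    for a,b in zip(P,np.roll(P,-1,0)): Q+= [a+(b-a)*t for t in np.linspace(0,1,20)]
    q=(proj(n,Q,s)-o)*f
    cv2.polylines(im,[np.round(q*16).astype(np.int32)],True,col,1,cv2.LINE_AA,4)
E
cat > ov.py <<'E'
from h import *
def ov(src,dst,n,s,box,f,items):
    x0,y0,x1,y1=box; im=cv2.resize(cv2.imread(src)[y0:y1,x0:x1],None,fx=f,fy=f,interpolation=cv2.INTER_CUBIC)
    for P,col in items: draw(im,n,P,s,col,f,(x0-.5+.5/f,y0-.5+.5/f))
    cv2.imwrite(dst,im)
E
python3 - <<'E'
from ov import *
s=pickle.load(open("s0.pkl","rb"))
c=[530.7,3.8,np.radians(-3.6)]
it=[(rect(c,95,135,32),(0,0,255)),(rect(c,95,135,0),(255,0,255))]
circ=lambda p,x,y,z,rx,ry:np.array([loc(p,x+rx*np.cos(t),y+ry*np.sin(t),z) for t in np.linspace(0,6.28,40)[:-1]])
it+=[(circ(c,-45,-85,26,21.5,21.5),(0,200,0)),(circ(c,-45,0,26,18.5,18.5),(0,200,0)),(circ(c,-45,85,26,18.5,30.5),(0,200,0))]
ov("pics/wrist0.png","pics/o1.png","wrist",s,(20,0,370,370),2,it)
ov("pics/scene0.png","pics/o2.png","scene",s,(280,220,430,340),5,it)
ov("pics/side0.png","pics/o3.png","side",s,(240,160,370,330),4,it)
for n in ("scene","side"):
    im=cv2.imread(f"pics/{n}0.png");h=cv2.cvtColor(im,cv2.COLOR_BGR2HSV)
    m=cv2.inRange(h,(5,60,100),(25,255,255)); k,l,st,ce=cv2.connectedComponentsWithStats(m)
    print([ (i,st[i].tolist()) for i in range(1,k) if st[i][4]>800])
E
```

```text
[(4, [159, 64, 150, 87, 7146]), (10, [342, 80, 174, 147, 14436]), (25, [613, 143, 27, 79, 1577]), (110, [109, 235, 47, 36, 1037]), (114, [364, 252, 167, 228, 11884]), (116, [620, 269, 20, 82, 926]), (121, [226, 325, 134, 81, 5127]), (123, [0, 351, 246, 129, 16906]), (124, [581, 382, 59, 98, 2162])]
[(32, [212, 164, 112, 41, 2169]), (63, [59, 183, 123, 219, 10996]), (136, [0, 430, 43, 50, 1078])]
```

View pics/o1.png

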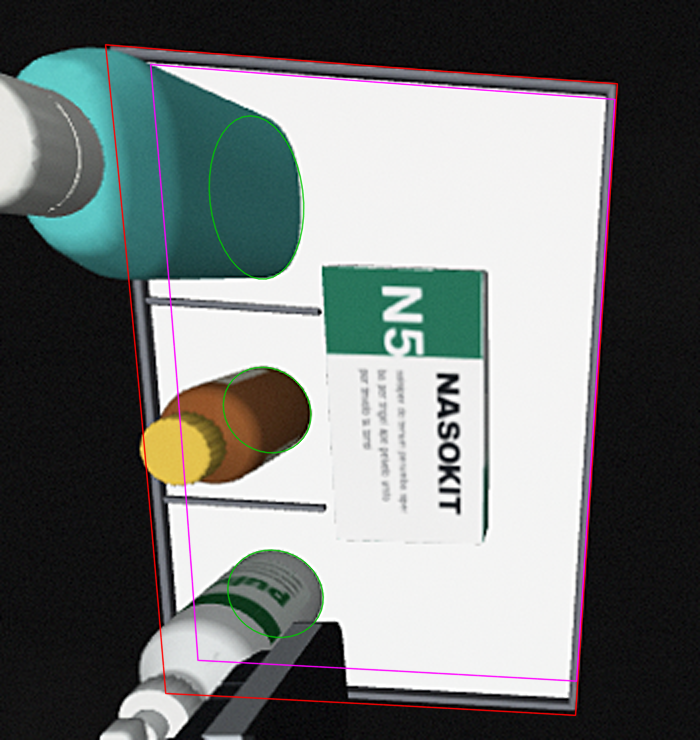

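View pics/o2.png

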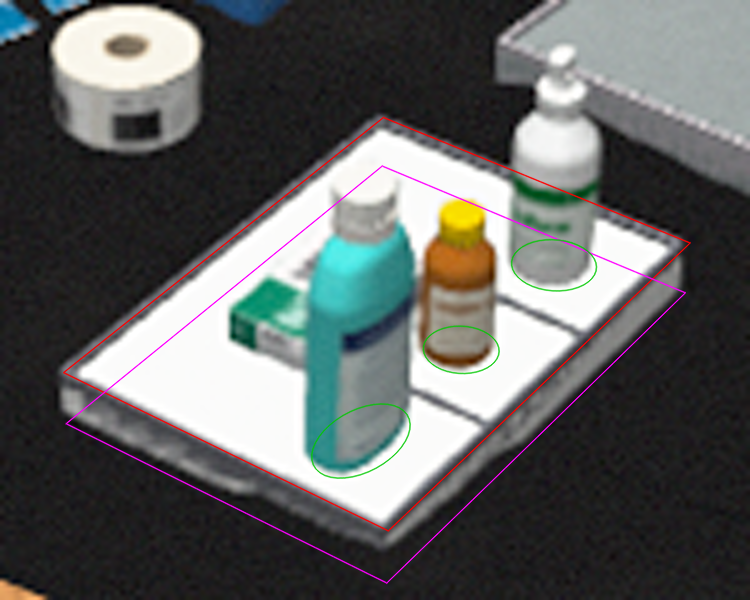

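View pics/o3.png

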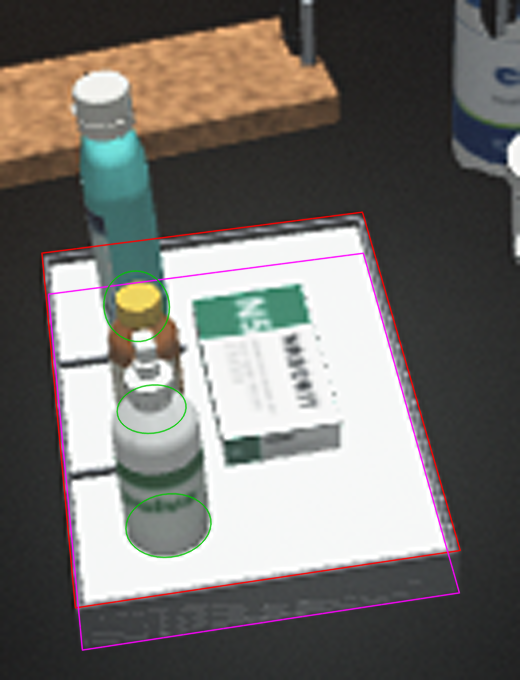

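```bash
cat > fit.py <<'E'
from h import *
E4=[(0,-1,"b"),(1,0,"a"),(0,1,"b"),(-1,0,"a")]
def edgepts(img,n,s,p,a,b,z,edges,thr,rng=8,exclude=None):
    g=cv2.cvtColor(img,cv2.COLOR_BGR2GRAY).astype(np.float32); out=[]
    t=np.arange(rng,-rng-.01,-.25)
    for (i,j) in edges:
        for u in np.linspace(-.92,.92,40):
            L=[(loc(p,(i*(a+d) if i else u*a),(j*(b+d) if j else u*b),z)) for d in t]
            q=proj(n,L,s).astype(np.float32)
            if q.min()<2 or q[:,0].max()>637 or q[:,1].max()>477: continue
            v=cv2.remap(g,q[:,0].reshape(1,-1),q[:,1].reshape(1,-1),cv2.INTER_LINEAR)[0]
            if v[0]>thr or v[:6].max()>thr: continue
            k=np.argmax(v>thr)
            if k>0: out.append((i,j,L[k][0],L[k][1]))
    return out
def fitrect(obs,p0,a,b):
    def f(p):
        c,sn=np.cos(p[2]),np.sin(p[2]);o=[]
        for i,j,x,y in obs:
            X=c*(x-p[0])+sn*(y-p[1]);Y=-sn*(x-p[0])+c*(y-p[1]); o.append(i*X-a if i else j*Y-b)
        return np.array(o)
    R=least_squares(f,p0,loss="soft_l1",f_scale=.5); e=f(R.x)
    st={}
    for (i,j,_,_),d in zip(obs,e): st.setdefault((i,j),[]).append(d)
    return R.x,{k:(len(v),round(float(np.median(v)),1)) for k,v in st.items()}
E
python3 - <<'E'
from fit import *
s=pickle.load(open("s0.pkl","rb"))
S={"wrist":[(1,0),(-1,0),(0,1),(0,-1)],"side":[(1,0),(0,1),(-1,0)],"scene":[(1,0),(0,-1)]}
def run(p,a,b,z,S,thr):
    for it in range(3):
        A=[];
        for n,e in S.items():
            o=edgepts(cv2.imread(f"pics/{n}0.png"),n,s,p,a,b,z,e,thr)
            if it==2 and len({(q[0],q[1]) for q in o})>=2:
                x,st=fitrect(o,p,a,b); print(n,np.round(x[:2],1),np.degrees(x[2]).round(2),st)
            A+=o
        p,st=fitrect(A,p,a,b)
    print("all",np.round(p[:2],1),np.degrees(p[2]).round(2),st)
run([530.7,3.8,np.radians(-3.6)],95,135,32,S,50)
run([492.8,-305.5,np.radians(-6.5)],100,80,32,{"side":[(1,0),(0,1),(-1,0)],"scene":[(1,0),(0,-1)]},75)
for n,c in {"scene":[(252.3,325),(226.7,351.7),(337.3,398.3),(359.3,371)],"side":[(212.5,182.5),(218.7,205),(324.5,185),(310,164.5)]}.items():
    P=[atz(n,q,26)[:2] for q in c]; print(n,np.round(P,0).tolist(),np.mean(P,0))
E
```

```text
wrist [531.    4.1] -3.34 {(1, 0): (40, -0.2), (-1, 0): (25, -1.2), (0, 1): (40, -0.4), (0, -1): (27, -1.8)}
side [530.3   4. ] -3.57 {(1, 0): (10, 2.3), (0, 1): (27, -0.0), (-1, 0): (40, 0.3)}
scene [535.4   1.1] -3.58 {(1, 0): (40, -0.0), (0, -1): (28, -0.1)}
all [531.2   3.7] -3.42 {(1, 0): (90, 1.1), (-1, 0): (65, 0.8), (0, 1): (67, -0.0), (0, -1): (55, 1.5)}
side [ 492.2 -306.5] -6.54 {(1, 0): (40, 0.1), (0, 1): (40, 0.0), (-1, 0): (40, 0.1)}
scene [ 497.  -308.9] -6.54 {(1, 0): (40, 0.0), (0, -1): (40, 0.2)}
all [ 492.4 -307.3] -6.55 {(1, 0): (80, 2.1), (0, 1): (40, 0.7), (-1, 0): (40, 0.5), (0, -1): (40, 1.3)}
scene [[649.0, 267.0], [641.0, 366.0], [369.0, 345.0], [371.0, 257.0]] [507.6822792  308.93987948]
side [[370.0, 339.0], [378.0, 239.0], [649.0, 252.0], [633.0, 354.0]] [507.44800372 296.08007204]
```

```bash
cat > go.py <<'E'
import sys
from h import *
# usage: go.py x y z yawdeg -> turn (deg about tool) then shift in the turned tool axes, cm
x,y,z,yw=map(float,sys.argv[1:5]); s=r.sense()
R=Ro.from_euler("xyz",s["tcp_rot"]); T=Ro.from_euler("z",yw,degrees=True)*Ro.from_euler("x",-90,degrees=True)
print("turn",np.degrees((R.inv()*T).as_rotvec()).round(2),"shift(cm) now-axes",(R.inv().apply(np.array([x,y,z])-s["eef_pos"])/10).round(2),"turned-axes",(T.inv().apply(np.array([x,y,z])-s["eef_pos"])/10).round(2))
print("pos",s["eef_pos"].round(1),"F",s["contact_force"].round(1),"op",round(float(s["opening"]),3),"t",round(s["clock"],2))
E
python3 go.py 491.1 91.5 241 -3.4
```

```text
turn [-0.    3.4  -0.06] shift(cm) now-axes [-13.36   0.09   9.15] turned-axes [-13.88   0.07   8.34]
pos [624.7   0.  241.7] F [0.3 0.3 0.6] op 0.997 t 0.15
```

```bash
python3 -m crank '[[0,3.4,0,-1.4,0,0.8,0.4],[0,0,0,-2.8,0,1.7,0.4],[0,0,0,-2.8,0,1.7,0.4],[0,0,0,-2.8,0,1.7,0.4],[0,0,0,-2.8,0,1.7,0.4],[0,0,0,-1.3,0,0.7,0.4],[0,0,0,0,0,0,0.4],[0,0,0,0,0,0,0.4],[0,0,0,0,0,0,0.4],[0,0,0,0,0,0,0.4]]' 40; python3 go.py 491.1 91.5 241 -3.4
python3 - <<'E'
from ov import *
s=r.sense(); im=cams.grab_frame("wrist"); cv2.imwrite("pics/w1.png",im)
pickle.dump(s,open("s1.pkl","wb"))
c=[531,4,np.radians(-3.4)]
circ=lambda p,x,y,z,rx,ry:np.array([loc(p,x+rx*np.cos(t),y+ry*np.sin(t),z) for t in np.linspace(0,6.28,40)[:-1]])
it=[(rect(c,95,135,32),(0,0,255))]
it+=[(circ(c,-45,0,26,18.5,18.5),(0,200,0)),(circ(c,-45,85,26,18.5,30.5),(0,200,0)),(circ(c,-45,85,158,18.5,30.5),(0,0,200)),(circ(c,-45,85,181,13,13),(200,0,200))]
ov("pics/w1.png","pics/o4.png","wrist",s,(0,0,640,480),1.2,it)
E
```

```text
clock: 0.98
eef_pos: [486.7, 91.7, 239.4]
tcp_rot: [-1.572, 0.002, -0.064]
contact_force: [0.2, 0.4, 0.1]
opening: 0.699
turn [ 0.08 -0.25 -0.09] shift(cm) now-axes [ 0.44 -0.16  0.01] turned-axes [ 0.44 -0.16  0.01]
pos [486.7  91.7 239.4] F [0.2 0.4 0.1] op 0.699 t 0.98
```

View pics/o4.png

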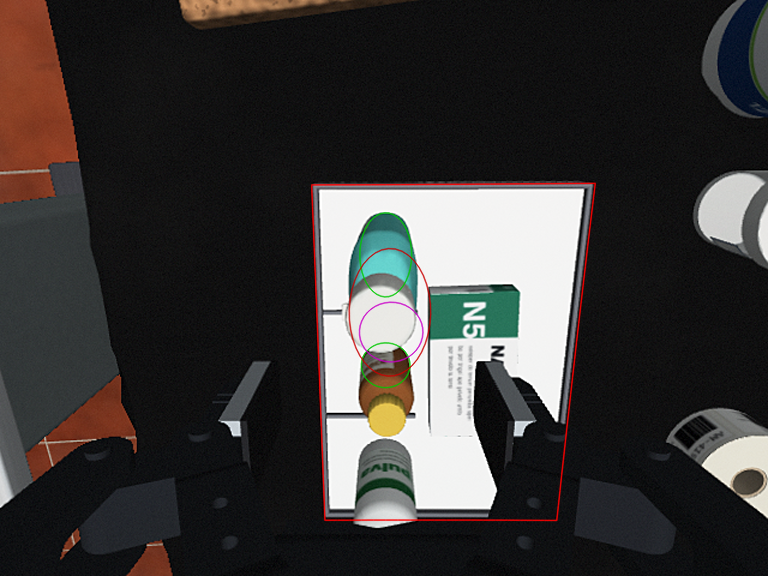

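```bash
python3 - <<'E'
from ov import *
s=pickle.load(open("s1.pkl","rb"));s0=pickle.load(open("s0.pkl","rb"))
c=[531,4,np.radians(-3.4)]
circ=lambda p,x,y,z,rx,ry:np.array([loc(p,x+rx*np.cos(t),y+ry*np.sin(t),z) for t in np.linspace(0,6.28,40)[:-1]])
it=[]
for y,zs in ((85,[(26,18.5,30.5),(100,18.5,30.5),(181,14,14)]),(0,[(26,18.5,18.5),(80,18.5,18.5),(110,12,12)]),(-85,[(26,21.5,21.5),(100,21.5,21.5),(155,5,5)])):
    for k,(z,a,b) in enumerate(zs): it.append((circ(c,-45,y,z,a,b),[(0,200,0),(0,0,255),(255,0,255)][k]))
ov("pics/w1.png","pics/o5.png","wrist",s,(250,130,510,440),1.9,it)
ov("pics/scene0.png","pics/o6.png","scene",s,(330,220,430,330),5,it)
ov("pics/side0.png","pics/o7.png","side",s,(240,160,340,300),4,it)
a,b,d=[cv2.imread(f"pics/o{k}.png") for k in (5,6,7)]
H=600;out=np.hstack([cv2.resize(i,None,fx=.75*590/i.shape[0]*1.0,fy=.75*590/i.shape[0]) for i in (a[:,:],b)]);
print(out.shape,a.shape,b.shape,d.shape); cv2.imwrite("pics/o8.png",out)
E
```

```text
(442, 773, 3) (589, 494, 3) (550, 500, 3) (560, 400, 3)
```

View pics/o8.png

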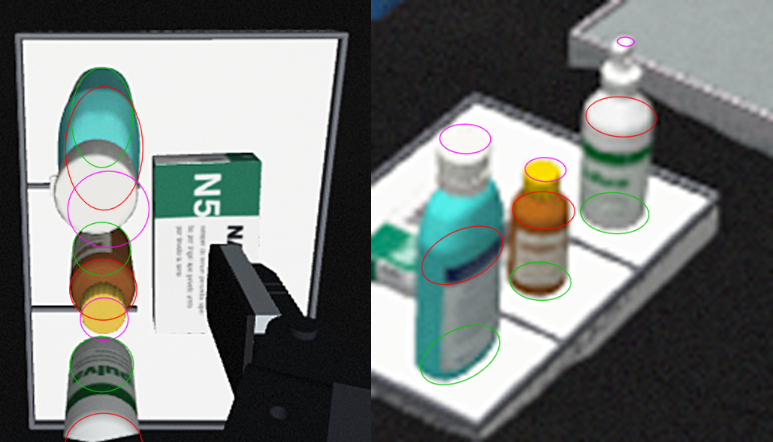

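View pics/o7.png

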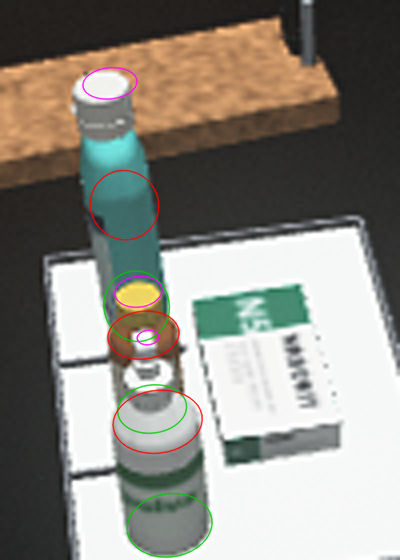

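```bash
python3 -m crank '[[0,-0.2,0,0.25,1,0,0.4],[0,0,0,0,2.5,0,0.4],[0,0,0,0,2.5,0,0.4],[0,0,0,0,2.5,0,0.4],[0,0,0,0,1.6,0,0.4],[0,0,0,0,0.5,0,0.4],[0,0,0,0,0,0,0.4],[0,0,0,0,0,0,0.4],[0,0,0,0,0,0,0.4],[0,0,0,0,0,0,0.4]]' 40; python3 go.py 489 91.5 130 -3.4
python3 - <<'E'
from ov import *
s=r.sense(); im=cams.grab_frame("wrist"); cv2.imwrite("pics/w2.png",im)
E
```

```text
clock: 1.87
eef_pos: [497.4, 87.7, 126.9]
tcp_rot: [-1.572, -0.004, -0.065]
contact_force: [0.4, -0.5, -0.4]
opening: 0.698
turn [ 0.06 -0.33  0.21] shift(cm) now-axes [-0.86 -0.31  0.32] turned-axes [-0.86 -0.31  0.33]
pos [497.4  87.7 126.9] F [ 0.4 -0.5 -0.4] op 0.698 t 1.87
```

View pics/w2.png

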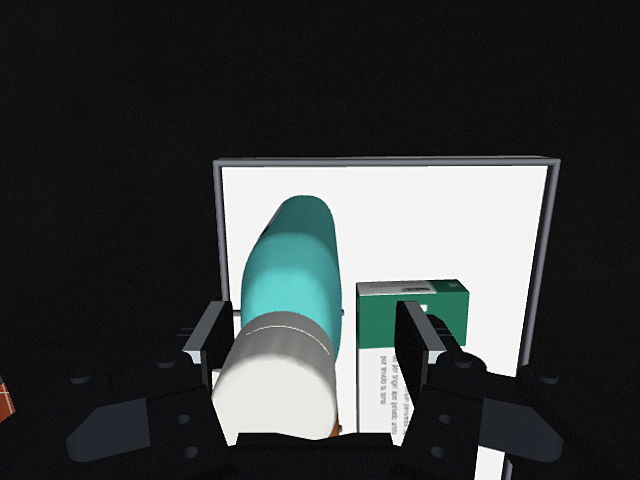

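```bash
python3 -m crank '[[0,-0.3,0,-0.4,-0.1,0.15,0.4],[0,0,0,-0.4,-0.1,0.15,0.4],[0,0,0,0,0,0,0.4],[0,0,0,0,0,0,0.4],[0,0,0,0,0,0,0.4],[0,0,0,0,0,0,0.4],[0,0,0,0,0,0,0.4],[0,0,0,0,0,0,0.4],[0,0,0,0,0,0,0.4],[0,0,0,0,0,0,0.4]]' 40; python3 go.py 489 91.5 130 -3.4
python3 - <<'E'
from ov import *
s=r.sense(); im=cams.grab_frame("wrist"); cv2.imwrite("pics/w3.png",im)
crop("pics/w3.png","pics/w3c.png",150,180,450,460,2)
E
```

```text
clock: 2.75
eef_pos: [490.5, 92.3, 132.4]
tcp_rot: [-1.57, -0.01, -0.059]
contact_force: [-0.2, -0.2, -0.6]
opening: 0.7
turn [-0.03  0.05  0.56] shift(cm) now-axes [-0.15  0.24 -0.08] turned-axes [-0.15  0.24 -0.08]
pos [490.5  92.3 132.4] F [-0.2 -0.2 -0.6] op 0.7 t 2.75
```

View pics/w3c.png

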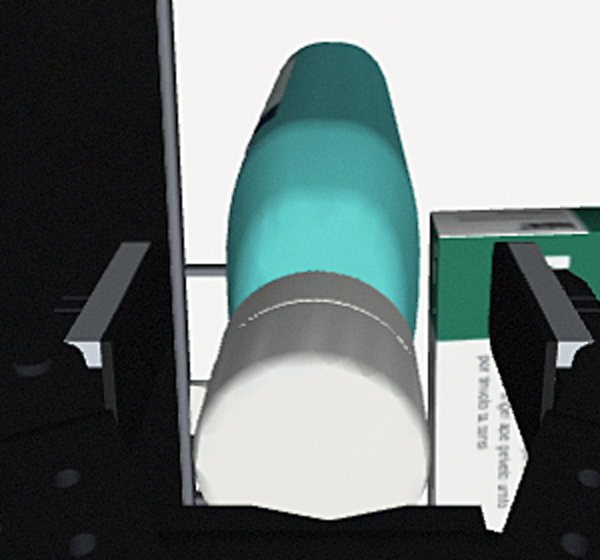

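```bash
python3 -m crank '[[0,0,0.5,-0.12,0.1,-0.08,0.4],[0,0,0,0,0,0,0.4],[0,0,0,0,0,0,0.1],[0,0,0,0,0,0,-0.05],[0,0,0,0,0,0,-0.1],[0,0,0,0,0,0,-0.15],[0,0,0,0,0,0,-1],[0,0,0,0,0,0,-1],[0,0,0,0,0,0,-1],[0,0,0,0,0,0,-1]]' 40; python3 go.py 489 91.5 130 -3.4
```

```text
clock: 3.63
eef_pos: [489.3, 91.3, 131.4]
tcp_rot: [-1.57, 0.0, -0.059]
contact_force: [-0.5, -0.1, 1.4]
opening: 0.4
turn [-0.02  0.04 -0.  ] shift(cm) now-axes [-0.03  0.14  0.02] turned-axes [-0.03  0.14  0.02]
pos [489.3  91.3 131.4] F [-0.5 -0.1  1.4] op 0.4 t 3.63
```

```bash
python3 -m crank '[[0,0,0,0,-1,0,-1],[0,0,0,0,-2,0,-1],[0,0,0,0,-2.5,0,-1],[0,0,0,0,-2,0,-1],[0,0,0,0,-0.5,0,-1],[0,0,0,0.5,0,1,-1],[0,0,0,1.2,0,2.4,-1],[0,0,0,1.2,0,2.4,-1],[0,0,0,0.5,0,1,-1],[0,0,0,0,0,0,-1]]' 60; python3 go.py 602 307 131.4 -3.4
python3 - <<'E'
from ov import *
s=r.sense(); im=cams.grab_frame("wrist"); cv2.imwrite("pics/w4.png",im); pickle.dump(s,open("s4.pkl","wb"))
E
```

```text
clock: 4.47
eef_pos: [526.0, 160.3, 212.8]
tcp_rot: [-1.571, 0.006, -0.061]
contact_force: [-1.2, -0.2, -2.0]
opening: 0.385
turn [ 0.04 -0.11 -0.34] shift(cm) now-axes [ 6.73  8.09 15.12] turned-axes [ 6.71  8.14 15.1 ]
pos [526.  160.3 212.8] F [-1.2 -0.2 -2. ] op 0.385 t 4.47
```

View pics/w4.png

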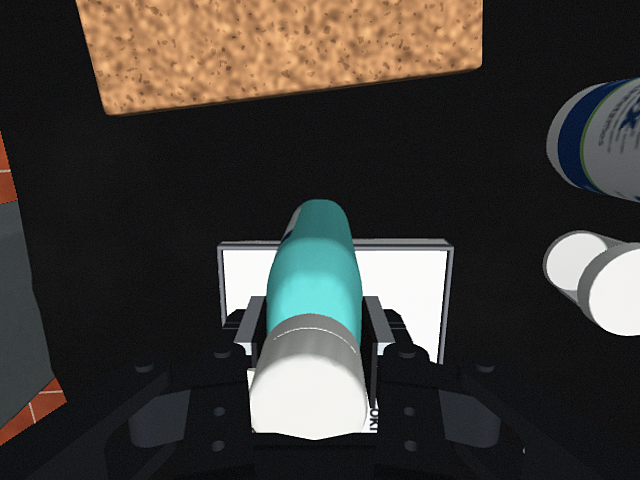

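```bash
python3 - <<'E'
from h import *
s=pickle.load(open("s4.pkl","rb"))
a,b=[atz("wrist",q,26,s)[:2] for q in ((104,108),(483,65))]
d=b-a;L=np.linalg.norm(d);d/=L;n=np.array([-d[1],d[0]]);m=(a+b)/2+50*n
print(a,b,L,np.degrees(np.arctan2(d[1],d[0])),m,[ (m+d*k).round(1) for k in (-95,0,95)])
E
```

```text
[375.16800869 253.13479395] [650.40985069 265.33792404] 275.51222835808403 2.538604806618494 [510.57430383 309.18728924] [array([415.7, 305. ]), array([510.6, 309.2]), array([605.5, 313.4])]
```

```bash
python3 -m crank '[[0,0,-0.3,0.7,0,1.6,-1],[0,0,0,1.3,0,3.0,-1],[0,0,0,1.3,0,3.0,-1],[0,0,0,1.3,0,3.0,-1],[0,0,0,1.3,0,3.0,-1],[0,0,0,0.6,0,1.6,-1],[0,0,0,0,0,0,-1],[0,0,0,0,0,0,-1],[0,0,0,0,0,0,-1],[0,0,0,0,0,0,-1]]'; python3 go.py 603 309 131.4 -3.4
```

```text
clock: 5.35
eef_pos: [593.6, 303.1, 201.3]
tcp_rot: [-1.585, 0.019, -0.063]
contact_force: [0.4, -0.8, -1.8]
opening: 0.385
turn [ 0.8  -0.21 -1.06] shift(cm) now-axes [1.03 6.96 0.75] turned-axes [0.9  6.99 0.65]
pos [593.6 303.1 201.3] F [ 0.4 -0.8 -1.8] op 0.385 t 5.35
```

```bash
python3 -m crank '[[0.8,-0.2,-1.0,0.9,0.5,0.6,-1],[0,0,0,0,1.3,0,-1],[0,0,0,0,1.5,0,-1],[0,0,0,0,1.3,0,-1],[0,0,0,0,0.9,0,-1],[0,0,0,0,0.3,0,-1],[0,0,0,0,0,0,-1],[0,0,0,0,0,0,-1],[0,0,0,0,0,0,-1],[0,0,0,0,0,0,-1]]'; python3 go.py 603 309 131.4 -3.4
```

```text
clock: 6.18
eef_pos: [599.5, 300.8, 138.7]
tcp_rot: [-1.575, 0.006, -0.065]
contact_force: [-0.2, -0.5, -2.0]
opening: 0.387
turn [ 0.23 -0.3  -0.32] shift(cm) now-axes [0.3  0.72 0.85] turned-axes [0.3  0.73 0.84]
pos [599.5 300.8 138.7] F [-0.2 -0.5 -2. ] op 0.387 t 6.18
```

```bash
python3 -m crank '[[0.2,-0.3,-0.3,0.2,0,0.4,-1],[0,0,0,0.1,0,0.4,-1],[0,0,0,0,0.2,0,-1],[0,0,0,0,0.2,0,-1],[0,0,0,0,0.1,0,-1],[0,0,0,0,0.1,0,-1],[0,0,0,0,0,0,-1],[0,0,0,0,0,0,-1],[0,0,0,0,0,0,-1],[0,0,0,0,0,0,-1]]'; python3 go.py 603 309 131.4 -3.4
```

```text
clock: 7.02
eef_pos: [604.4, 310.5, 134.1]
tcp_rot: [-1.569, -0.003, -0.058]
contact_force: [0.3, -0.4, -2.0]
opening: 0.388
turn [-0.09  0.07  0.18] shift(cm) now-axes [-0.13  0.27 -0.15] turned-axes [-0.13  0.27 -0.15]
pos [604.4 310.5 134.1] F [ 0.3 -0.4 -2. ] op 0.388 t 7.02
```

```bash
python3 -m crank '[[-0.1,0,0.2,-0.1,0.1,-0.1,-1],[0,0,0,0,0.1,0,-1],[0,0,0,0,0.05,0,-1],[0,0,0,0,0.05,0,-1],[0,0,0,0,0.03,0,-1],[0,0,0,0,0,0,-1],[0,0,0,0,0,0,-1],[0,0,0,0,0,0,-1],[0,0,0,0,0,0,-1],[0,0,0,0,0,0,-1]]'; python3 go.py 603 309 131.4 -3.4
```

```text
clock: 7.85
eef_pos: [603.5, 309.4, 131.6]
tcp_rot: [-1.571, -0.0, -0.058]
contact_force: [-1.2, 0.3, 0.1]
opening: 0.388
turn [-0.01  0.05  0.01] shift(cm) now-axes [-0.05  0.02 -0.04] turned-axes [-0.05  0.02 -0.04]
pos [603.5 309.4 131.6] F [-1.2  0.3  0.1] op 0.388 t 7.85
```

```bash
python3 -m crank '[[0,0,0,0,0,0,-0.15],[0,0,0,0,0,0,0],[0,0,0,0,0,0,0.2],[0,0,0,0,0,0,0.4],[0,0,0,0,0,0,0.4],[0,0,0,0,-1,0,0.4],[0,0,0,0,-2,0,0.4],[0,0,0,0,-2.5,0,0.4],[0,0,0,0,-2.5,0,0.4],[0,0,0,0,-1,0,0.4]]' 40; python3 go.py 488 6.7 230 -3.4
python3 - <<'E'
from ov import *
cv2.imwrite("pics/sc1.png",cams.grab_frame("scene"));crop("pics/sc1.png","pics/sc1c.png",200,190,460,410,3)
E
```

```text
clock: 8.68
eef_pos: [602.3, 308.8, 223.9]
tcp_rot: [-1.573, 0.004, -0.058]
contact_force: [0.0, 0.1, 1.9]
opening: 0.698
turn [ 0.14  0.06 -0.24] shift(cm) now-axes [ -9.65  -0.5  -30.83] turned-axes [ -9.62  -0.61 -30.83]
pos [602.3 308.8 223.9] F [0.  0.1 1.9] op 0.698 t 8.68
```

View pics/sc1c.png

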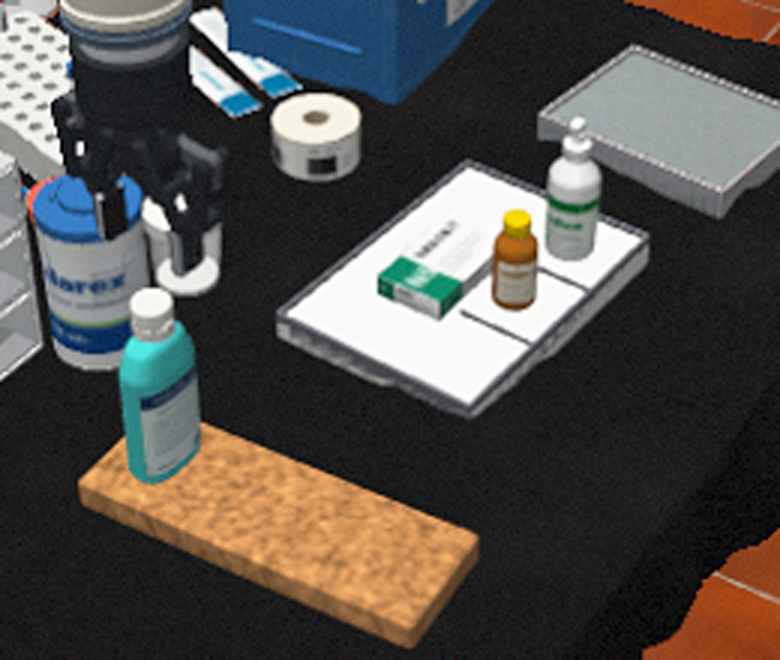

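```bash
python3 -m crank '[[0,0,-0.2,-0.5,0,-1.8,0.4],[0,0,0,-1.2,0,-3.8,0.4],[0,0,0,-1.2,0,-3.8,0.4],[0,0,0,-1.2,0,-3.8,0.4],[0,0,0,-1.2,0,-3.8,0.4],[0,0,0,-1.2,0,-3.8,0.4],[0,0,0,-1.2,0,-3.8,0.4],[0,0,0,-1.2,0,-3.8,0.4],[0,0,0,-0.6,0,-2,0.4],[0,0,0,0,0,0,0.4]]' 40; python3 go.py 486.1 6.7 71 -3.4
```

```text
clock: 9.57
eef_pos: [482.7, 2.3, 219.2]
tcp_rot: [-1.57, -0.002, -0.052]
contact_force: [0.4, 0.4, 1.2]
opening: 0.697
turn [-0.04  0.4   0.09] shift(cm) now-axes [ 0.29 14.82  0.45] turned-axes [ 0.31 14.82  0.46]
pos [482.7   2.3 219.2] F [0.4 0.4 1.2] op 0.697 t 9.57
```

```bash
python3 -m crank '[[0,0.4,0,0,1,0.4,0.4],[0,0,0,0,2.2,0,0.4],[0,0,0,0,2.5,0,0.4],[0,0,0,0,2,0,0.4],[0,0,0,0,0.8,0,0.4],[0,0,0,0,0,0,0.4],[0,0,0,0,0,0,0.4],[0,0,0,0,0,0,0.4],[0,0,0,0,0,0,0.4],[0,0,0,0,0,0,0.4]]' 40; python3 go.py 486.1 6.7 71 -3.4
python3 - <<'E'
from ov import *
s=r.sense(); im=cams.grab_frame("wrist"); cv2.imwrite("pics/w5.png",im); pickle.dump(s,open("s5.pkl","wb"))
c=[531,4,np.radians(-3.4)]
circ=lambda p,x,y,z,rx,ry:np.array([loc(p,x+rx*np.cos(t),y+ry*np.sin(t),z) for t in np.linspace(0,6.28,40)[:-1]])
it=[(circ(c,-45,0,26,18.5,18.5),(0,200,0)),(circ(c,-45,0,80,18.5,18.5),(0,0,200)),(circ(c,-45,0,110,12,12),(200,0,200)),(rect(c,95,135,32),(0,0,255))]
ov("pics/w5.png","pics/o9.png","wrist",s,(0,0,640,480),1.2,it)
E
```

```text
clock: 10.4
eef_pos: [485.3, 11.6, 128.6]
tcp_rot: [-1.568, -0.005, -0.062]
contact_force: [-0.2, 0.5, 0.6]
opening: 0.698
turn [-0.15 -0.15  0.26] shift(cm) now-axes [ 0.09  5.76 -0.5 ] turned-axes [ 0.11  5.76 -0.49]
pos [485.3  11.6 128.6] F [-0.2  0.5  0.6] op 0.698 t 10.4
```

View pics/o9.png

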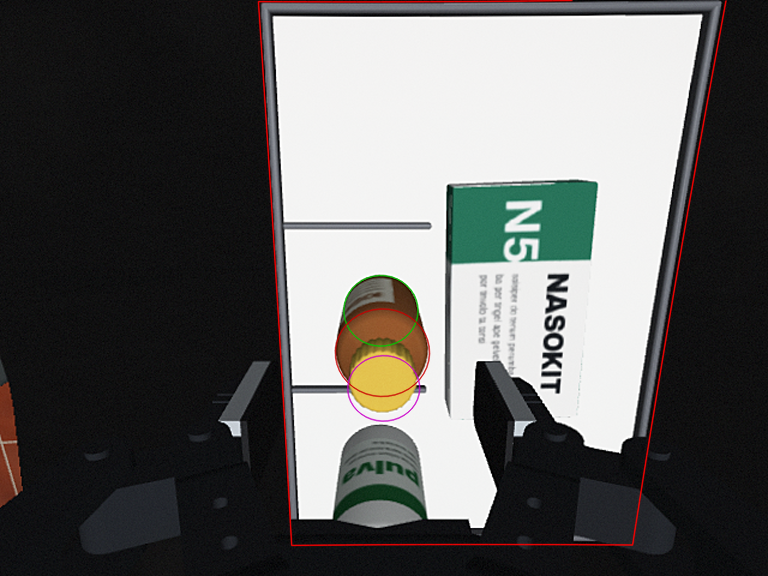

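```bash
python3 -m crank '[[0,0,0.2,0,1,-0.2,0.4],[0,0,0,0,1.6,-0.1,0.4],[0,0,0,0,1.6,0,0.4],[0,0,0,0,0.8,0,0.4],[0,0,0,0,0.4,0,0.4],[0,0,0,0,0,0,0.4],[0,0,0,0,0,0,0.4],[0,0,0,0,0,0,0.4],[0,0,0,0,0,0,0.4],[0,0,0,0,0,0,0.4]]' 40; python3 go.py 486.1 8 68 -3.4
python3 - <<'E'
from ov import *
s=r.sense(); im=cams.grab_frame("wrist"); cv2.imwrite("pics/w6.png",im);crop("pics/w6.png","pics/w6c.png",150,180,450,460,2)
E
```

```text
clock: 11.28
eef_pos: [489.0, 7.8, 75.2]
tcp_rot: [-1.567, -0.01, -0.063]
contact_force: [0.7, 0.4, 0.4]
opening: 0.702
turn [-0.19 -0.21  0.55] shift(cm) now-axes [-0.3   0.71  0.  ] turned-axes [-0.29  0.72  0.01]
pos [489.    7.8  75.2] F [0.7 0.4 0.4] op 0.702 t 11.28
```

View pics/w6c.png

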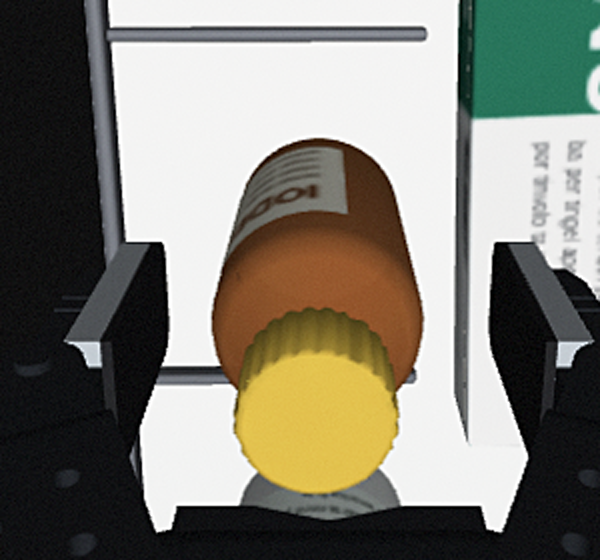

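```bash
python3 -m crank '[[-0.2,-0.2,0.5,-0.25,0.3,0,0.4],[0,0,0,0,0.25,0,0.4],[0,0,0,0,0.1,0,0.4],[0,0,0,0,0,0,0.4],[0,0,0,0,0,0,0.4],[0,0,0,0,0,0,0.4],[0,0,0,0,0,0,0.4],[0,0,0,0,0,0,0.4],[0,0,0,0,0,0,0.4],[0,0,0,0,0,0,0.4]]' 40; python3 go.py 486.6 8 68 -3.4
```

```text
clock: 12.17
eef_pos: [486.9, 8.0, 68.8]
tcp_rot: [-1.571, -0.002, -0.059]
contact_force: [-0.2, -0.4, 0.4]
opening: 0.7
turn [0.03 0.03 0.1 ] shift(cm) now-axes [-0.03  0.08 -0.01] turned-axes [-0.03  0.08 -0.01]
pos [486.9   8.   68.8] F [-0.2 -0.4  0.4] op 0.7 t 12.17
```

Good; grip, lift.

```bash
python3 -m crank '[[0,0,0,0,0,0,0.1],[0,0,0,0,0,0,-0.05],[0,0,0,0,0,0,-0.1],[0,0,0,0,0,0,-0.15],[0,0,0,0,0,0,-1],[0,0,0,0,0,0,-1],[0,0,0,0,0,0,-1],[0,0,0,0,0,0,-1],[0,0,0,0,0,0,-1],[0,0,0,0,0,0,-1]]' 50; python3 go.py 509 305 151 -3.4;  python3 -m crank '[[0,0,0,0,-1,0,-1],[0,0,0,0,-2,0,-1],[0,0,0,0,-2.5,0,-1],[0,0,0,0,-2,0,-1],[0,0,0,0,-0.5,0,-1],[0,0,0,0,0,1.2,-1],[0,0,0,0.2,0,2.5,-1],[0,0,0,0.3,0,2.5,-1],[0,0,0,0.3,0,2.5,-1],[0,0,0,0,0,1,-1]]';python3 go.py 509 305 120 -3.4
```

```text
clock: 13.0
eef_pos: [487.0, 8.0, 69.2]
tcp_rot: [-1.571, -0.002, -0.059]
contact_force: [-0.4, -0.4, 1.2]
opening: 0.4
turn [0.02 0.02 0.11] shift(cm) now-axes [ 0.46 -8.19 29.77] turned-axes [ 0.43 -8.18 29.77]
pos [487.    8.   69.2] F [-0.4 -0.4  1.2] op 0.4 t 13.0
clock: 13.83
eef_pos: [498.8, 107.9, 152.3]
tcp_rot: [-1.571, 0.001, -0.065]
contact_force: [-0.7, -0.3, -0.4]
opening: 0.406
turn [ 0.03 -0.33 -0.06] shift(cm) now-axes [-0.26  3.23 19.74] turned-axes [-0.15  3.23 19.74]
pos [498.8 107.9 152.3] F [-0.7 -0.3 -0.4] op 0.406 t 13.83
```

```bash
python3 -m crank '[[0,-0.3,0,0,0,1.8,-1],[0,0,0,-0.1,0.2,3.4,-1],[0,0,0,-0.1,0.3,3.4,-1],[0,0,0,0,0.3,3.4,-1],[0,0,0,0,0.3,3.4,-1],[0,0,0,0,0.3,2.6,-1],[0,0,0,0,0.3,1.2,-1],[0,0,0,0,0.3,0,-1],[0,0,0,0,0,0,-1],[0,0,0,0,0,0,-1]]';python3 go.py 509 305 69.2 -3.4
```

```text
clock: 14.67
eef_pos: [500.9, 310.9, 121.7]
tcp_rot: [-1.578, 0.011, -0.054]
contact_force: [0.4, 0.0, -0.0]
opening: 0.403
turn [ 0.41  0.28 -0.64] shift(cm) now-axes [ 0.9   5.25 -0.51] turned-axes [ 0.84  5.25 -0.54]
pos [500.9 310.9 121.7] F [ 0.4  0.  -0. ] op 0.403 t 14.67
```

```bash
python3 -m crank '[[0.4,0.2,-0.6,0.4,0.6,0,-1],[0,0,0,0.2,1.4,0,-1],[0,0,0,0,1.4,0,-1],[0,0,0,0,0.8,0,-1],[0,0,0,0,0.3,0,-1],[0,0,0,0,0,0,-1],[0,0,0,0,0,0,-1],[0,0,0,0,0,0,-1],[0,0,0,0,0,0,-1],[0,0,0,0,0,0,-1]]';python3 go.py 509 305 69.2 -3.4
```

```text
clock: 15.5
eef_pos: [507.1, 302.5, 73.9]
tcp_rot: [-1.574, 0.003, -0.065]
contact_force: [0.7, -0.0, -1.0]
opening: 0.402
turn [ 0.18 -0.31 -0.17] shift(cm) now-axes [0.18 0.47 0.27] turned-axes [0.18 0.47 0.26]
pos [507.1 302.5  73.9] F [ 0.7 -0.  -1. ] op 0.402 t 15.5
```

```bash
python3 -m crank '[[0.15,-0.3,-0.15,0,0.1,0,-1],[0,0,0,0,0.1,0,-1],[0,0,0,0,0.1,0,-1],[0,0,0,0,0.1,0,-1],[0,0,0,0,0.07,0,-1],[0,0,0,0,0.05,0,-1],[0,0,0,0,0,0,-1],[0,0,0,0,0,0,-1],[0,0,0,0,0,0,-1],[0,0,0,0,0,0,-1]]';python3 go.py 509 305 69.2 -3.4
```

```text
clock: 16.33
eef_pos: [507.6, 303.4, 69.4]
tcp_rot: [-1.57, -0.002, -0.058]
contact_force: [-0.4, 0.9, -0.8]
opening: 0.403
turn [-0.06  0.07  0.11] shift(cm) now-axes [0.13 0.02 0.17] turned-axes [0.13 0.02 0.17]
pos [507.6 303.4  69.4] F [-0.4  0.9 -0.8] op 0.403 t 16.33
```

```bash
python3 -m crank '[[0,0,0,0,0.04,0,-1],[0,0,0,0,0,0,-0.15],[0,0,0,0,0,0,0],[0,0,0,0,0,0,0.2],[0,0,0,0,0,0,0.4],[0,0,0,0,0,0,0.4],[0,0,0,0,-1,0,0.4],[0,0,0,0,-3,0,0.4],[0,0,0,0,-3.5,0,0.4],[0,0,0,0,-3.5,0,0.4]]' 40; python3 -m crank '[[0,0,0,0,-3,-1,0.4],[0,0,0,0,-2,-3,0.4],[0,0,0,-0.3,-1,-4,0.4],[0,0,0,-0.3,0,-4,0.4],[0,0,0,-0.3,0,-4,0.4],[0,0,0,-0.3,0,-4,0.4],[0,0,0,-0.3,0,-4,0.4],[0,0,0,-0.3,0,-4,0.4],[0,0,0,-0.3,0,-4,0.4],[0,0,0,-0.3,0,-2,0.4]]'; python3 go.py 481 -78.2 220 -3.4
```

```text
clock: 17.17
eef_pos: [503.3, 300.7, 176.7]
tcp_rot: [-1.578, 0.01, -0.058]
contact_force: [0.1, 0.5, 0.7]
opening: 0.702
clock: 18.0
eef_pos: [463.6, -43.1, 258.4]
tcp_rot: [-1.567, -0.016, -0.048]
contact_force: [-1.0, 0.6, 0.2]
opening: 0.698
turn [-0.2   0.63  0.93] shift(cm) now-axes [ 1.84  3.86 -3.43] turned-axes [ 1.94  3.84 -3.4 ]
pos [463.6 -43.1 258.4] F [-1.   0.6  0.2] op 0.698 t 18.0
```

```bash
python3 -m crank '[[-0.2,0.6,0.9,0.9,0.5,-1.5,0.5],[0,0,0,0.7,1.5,-1.5,0.5],[0,0,0,0,2,-0.3,0.5],[0,0,0,0,2,0,0.5],[0,0,0,0,1,0,0.5],[0,0,0,0,0,0,0.5],[0,0,0,0,0,0,0.5],[0,0,0,0,0,0,0.5],[0,0,0,0,0,0,0.5],[0,0,0,0,0,0,0.5]]' 40; python3 go.py 481 -78.2 185 -3.4
python3 - <<'E'
from ov import *
s=r.sense(); im=cams.grab_frame("wrist"); cv2.imwrite("pics/w7.png",im); pickle.dump(s,open("s7.pkl","wb"))
c=[531,4,np.radians(-3.4)]
circ=lambda p,x,y,z,rx,ry:np.array([loc(p,x+rx*np.cos(t),y+ry*np.sin(t),z) for t in np.linspace(0,6.28,40)[:-1]])
it=[(circ(c,-45,-85,26,21.5,21.5),(0,200,0)),(circ(c,-45,-85,100,21.5,21.5),(0,0,200)),(rect(c,95,135,32),(0,0,255))]
ov("pics/w7.png","pics/o10.png","wrist",s,(0,0,640,480),1.2,it)
cv2.imwrite("pics/sc2.png",cams.grab_frame("scene"));crop("pics/sc2.png","pics/sc2c.png",200,190,460,410,3)
E
```

```text
clock: 18.83
eef_pos: [479.1, -84.8, 195.6]
tcp_rot: [-1.573, -0.011, -0.066]
contact_force: [0.3, 0.4, -0.6]
opening: 0.75
turn [ 0.14 -0.41  0.64] shift(cm) now-axes [0.14 1.06 0.68] turned-axes [0.15 1.06 0.67]
pos [479.1 -84.8 195.6] F [ 0.3  0.4 -0.6] op 0.75 t 18.83
```

View pics/o10.png

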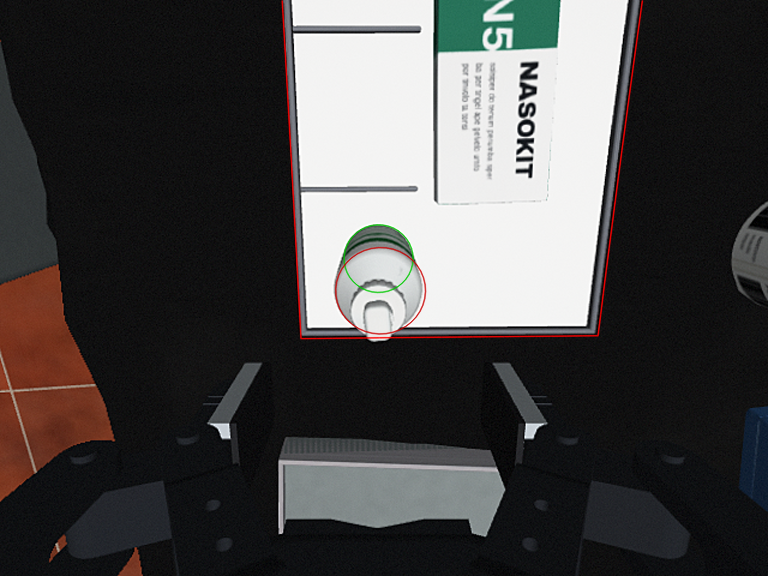

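View pics/sc2c.png

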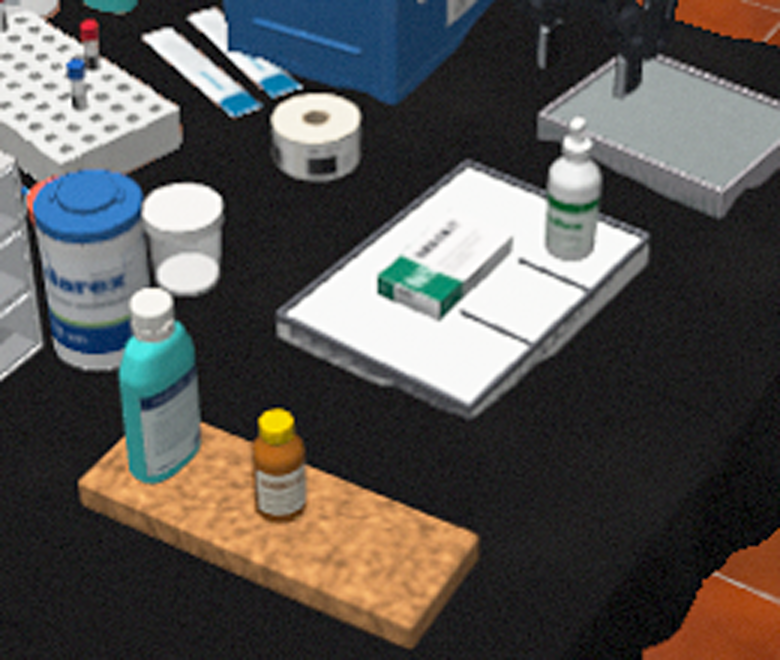

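```bash
python3 -m crank '[[0.1,-0.4,0.6,0,0.8,0.5,0.5],[0,0,0,-0.1,2.2,0.2,0.5],[0,0,0,-0.2,2.6,0,0.5],[0,0,0,-0.2,2.2,0,0.5],[0,0,0,-0.1,1,0,0.5],[0,0,0,0,0.3,0,0.5],[0,0,0,0,0,0,0.5],[0,0,0,0,0,0,0.5],[0,0,0,0,0,0,0.5],[0,0,0,0,0,0,0.5]]' 40; python3 go.py 480 -77 100 -3.4
python3 - <<'E'
from ov import *
s=r.sense(); im=cams.grab_frame("wrist"); cv2.imwrite("pics/w8.png",im);crop("pics/w8.png","pics/w8c.png",150,180,450,460,2)
E
```

```text
clock: 19.77
eef_pos: [477.0, -75.1, 102.3]
tcp_rot: [-1.571, -0.004, -0.056]
contact_force: [-0.3, 0.1, -0.8]
opening: 0.747
turn [0.02 0.2  0.26] shift(cm) now-axes [ 0.31  0.23 -0.17] turned-axes [ 0.31  0.23 -0.17]
pos [477.  -75.1 102.3] F [-0.3  0.1 -0.8] op 0.747 t 19.77
```

View pics/w8c.png

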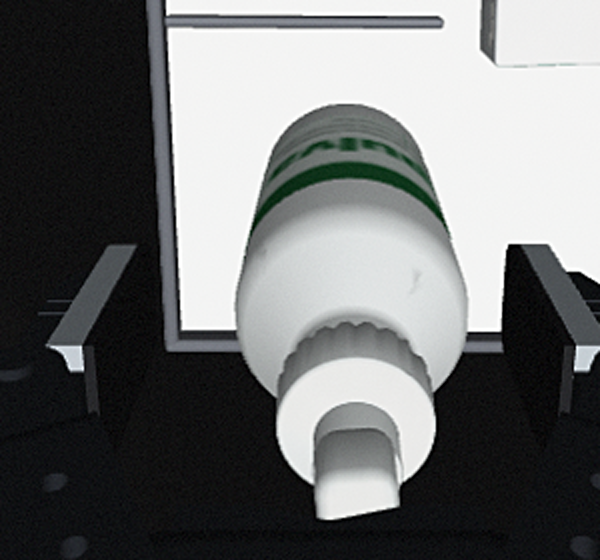

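```bash
python3 -m crank '[[0,0.2,0.25,0.4,0.1,-0.1,0.5],[0,0,0,0,0.1,-0.05,0.5],[0,0,0,0,0,0,0.5],[0,0,0,0,0,0,0.5],[0,0,0,0,0,0,0.5],[0,0,0,0,0,0,0.5],[0,0,0,0,0,0,0.5],[0,0,0,0,0,0,0.5],[0,0,0,0,0,0,0.5],[0,0,0,0,0,0,0.5]]' 40; python3 go.py 481.2 -77 100 -3.4
python3 - <<'E'
from ov import *
s=r.sense(); im=cams.grab_frame("wrist"); cv2.imwrite("pics/w9.png",im);crop("pics/w9.png","pics/w9c.png",150,180,450,460,2)
E
```

```text
clock: 20.65
eef_pos: [482.9, -77.4, 102.3]
tcp_rot: [-1.572, -0.004, -0.06]
contact_force: [-0.4, -0.3, -0.5]
opening: 0.749
turn [ 0.05 -0.04  0.23] shift(cm) now-axes [-0.18  0.22  0.03] turned-axes [-0.18  0.23  0.03]
pos [482.9 -77.4 102.3] F [-0.4 -0.3 -0.5] op 0.749 t 20.65
```

View pics/w9c.png

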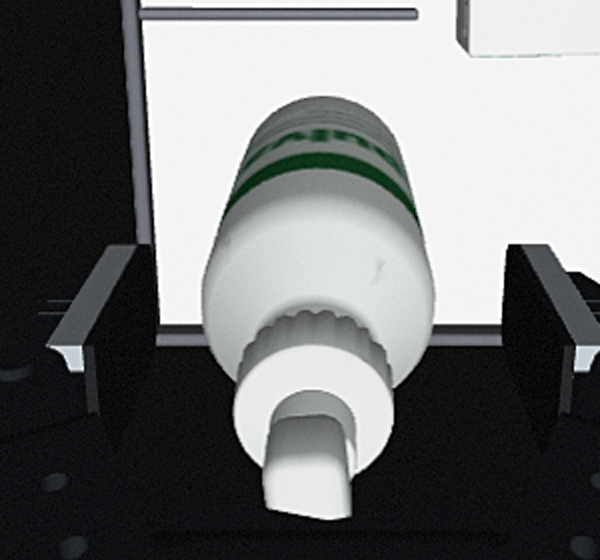

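```bash
python3 -m crank '[[0,0,0.2,-0.15,0.1,0,0.5],[0,0,0,0,0,0,0.5],[0,0,0,0,0,0,0.2],[0,0,0,0,0,0,0.1],[0,0,0,0,0,0,0.05],[0,0,0,0,0,0,0],[0,0,0,0,0,0,-1],[0,0,0,0,0,0,-1],[0,0,0,0,0,0,-1],[0,0,0,0,0,0,-1]]' 40; python3 go.py 481.2 -77 100 -3.4
```

```text
clock: 21.53
eef_pos: [481.1, -77.2, 101.5]
tcp_rot: [-1.572, 0.0, -0.06]
contact_force: [0.1, -0.1, -1.2]
opening: 0.471
turn [ 0.04 -0.04 -0.02] shift(cm) now-axes [0.01 0.15 0.03] turned-axes [0.01 0.15 0.03]
pos [481.1 -77.2 101.5] F [ 0.1 -0.1 -1.2] op 0.471 t 21.53
```

```bash
python3 -m crank '[[0,0,0,0,-1,0,-1],[0,0,0,0,-2,0,-1],[0,0,0,0,-2.5,0,-1],[0,0,0,0,-2,0,-1],[0,0,0,0,-0.5,0.5,-1],[0,0,0,-0.3,0,1.5,-1],[0,0,0,-0.8,0,3,-1],[0,0,0,-0.8,0,3.4,-1],[0,0,0,-0.8,0,3.4,-1],[0,0,0,-0.8,0,3.4,-1]]' 50;python3 -m crank '[[0,0,0,-0.8,0,3.4,-1],[0,0,0,-0.8,0,3.4,-1],[0,0,0,-0.8,0,3.4,-1],[0,0,0,-0.8,0,3.4,-1],[0,0,0,-0.8,0,3.2,-1],[0,0,0,-0.4,0,2,-1],[0,0,0,0,0,0.8,-1],[0,0,0,0,0,0,-1],[0,0,0,0,0,0,-1],[0,0,0,0,0,0,-1]]';python3 go.py 415 301 101.5 -3.4
```

```text
clock: 22.37
eef_pos: [455.3, 78.0, 187.1]
tcp_rot: [-1.572, -0.002, -0.069]
contact_force: [0.5, 0.6, -1.5]
opening: 0.466
clock: 23.2
eef_pos: [417.0, 292.6, 184.7]
tcp_rot: [-1.572, -0.0, -0.063]
contact_force: [-0.3, -1.2, 0.0]
opening: 0.463
turn [ 0.04 -0.23  0.  ] shift(cm) now-axes [-0.25  8.32  0.83] turned-axes [-0.25  8.32  0.82]
pos [417.  292.6 184.7] F [-0.3 -1.2  0. ] op 0.463 t 23.2
```

```bash
python3 -m crank '[[0,-0.2,0,-0.2,0.8,0.5,-1],[0,0,0,0,1.6,0.2,-1],[0,0,0,0,2,0,-1],[0,0,0,0,1.8,0,-1],[0,0,0,0,1,0,-1],[0,0,0,0,0.4,0,-1],[0,0,0,0,0,0,-1],[0,0,0,0,0,0,-1],[0,0,0,0,0,0,-1],[0,0,0,0,0,0,-1]]';python3 go.py 415 301 101.5 -3.4
```

```text
clock: 24.03
eef_pos: [417.7, 293.7, 105.4]
tcp_rot: [-1.571, -0.002, -0.07]
contact_force: [0.4, 0.4, -0.5]
opening: 0.465
turn [ 0.03 -0.6   0.09] shift(cm) now-axes [-0.32  0.39  0.71] turned-axes [-0.31  0.39  0.71]
pos [417.7 293.7 105.4] F [ 0.4  0.4 -0.5] op 0.465 t 24.03
```

```bash
python3 -m crank '[[0,-0.6,0,-0.1,0,0.4,-1],[0,0,0,0,0.1,0.3,-1],[0,0,0,0,0.1,0,-1],[0,0,0,0,0.08,0,-1],[0,0,0,0,0.06,0,-1],[0,0,0,0,0.04,0,-1],[0,0,0,0,0,0,-1],[0,0,0,0,0,0,-1],[0,0,0,0,0,0,-1],[0,0,0,0,0,0,-1]]';python3 go.py 415 301 101.5 -3.4
```

```text
clock: 24.87
eef_pos: [418.4, 302.9, 103.6]
tcp_rot: [-1.568, -0.005, -0.058]
contact_force: [-0.2, 0.2, -1.4]
opening: 0.469
turn [-0.13  0.1   0.29] shift(cm) now-axes [-0.33  0.21 -0.21] turned-axes [-0.33  0.21 -0.21]
pos [418.4 302.9 103.6] F [-0.2  0.2 -1.4] op 0.469 t 24.87
```

```bash
python3 -m crank '[[-0.1,0.1,0.3,-0.1,0.08,-0.1,-1],[0,0,0,0,0.06,0,-1],[0,0,0,0,0.05,0,-1],[0,0,0,0,0.04,0,-1],[0,0,0,0,0.02,0,-1],[0,0,0,0,0,0,-1],[0,0,0,0,0,0,-1],[0,0,0,0,0,0,-1],[0,0,0,0,0,0,-1],[0,0,0,0,0,0,-1]]';python3 go.py 415 301 101.5 -3.4
```

```text
clock: 25.7
eef_pos: [417.4, 302.2, 101.6]
tcp_rot: [-1.57, 0.0, -0.06]
contact_force: [-1.0, 0.2, 1.0]
opening: 0.467
turn [-0.07 -0.04 -0.03] shift(cm) now-axes [-0.23  0.01 -0.13] turned-axes [-0.23  0.01 -0.13]
pos [417.4 302.2 101.6] F [-1.   0.2  1. ] op 0.467 t 25.7
```

```bash
python3 -m crank '[[0,0,0,0,0,0,0],[0,0,0,0,0,0,0.2],[0,0,0,0,0,0,0.4],[0,0,0,0,0,0,0.5],[0,0,0,0,0,0,0.5],[0,0,0,0,-1,0,0.5],[0,0,0,0,-2.5,0,0.5],[0,0,0,0,-3,0,0.5],[0,0,0,0,-3,0,0.5],[0,0,0,0,-1.5,0,0.5]]' 40; python3 - <<'E'
from h import *
s=pickle.load(open("s0.pkl","rb"))
P=[atz("wrist",q,47,s)[:2] for q in ((181,134),(264,134),(264.5,271),(184,270))]
print(np.round(P,1),np.mean(P,0))
E
python3 go.py 560 -10 200 -3.4
```

```text
clock: 26.53
eef_pos: [415.2, 300.1, 214.0]
tcp_rot: [-1.576, 0.007, -0.06]
contact_force: [0.2, 0.6, -0.1]
opening: 0.754
[[521.5  65.4]
 [585.   65.6]
 [581.6 -45.8]
 [514.  -44.9]] [550.51077001  10.09312624]
turn [ 0.27 -0.03 -0.42] shift(cm) now-axes [ 16.33   1.42 -30.08] turned-axes [ 16.3   1.4 -30.1]
pos [415.2 300.1 214. ] F [ 0.2  0.6 -0.1] op 0.754 t 26.53
```

```bash
python3 -m crank '[[0.3,0,-0.4,0.7,0,-1.3,1],[0,0,0,1.5,0,-3.2,1],[0,0,0,1.8,0,-3.4,1],[0,0,0,1.8,0,-3.4,1],[0,0,0,1.8,0,-3.4,1],[0,0,0,1.8,0,-3.4,1],[0,0,0,1.8,0,-3.4,1],[0,0,0,1.8,0,-3.4,1],[0,0,0,1.2,0,-2,1],[0,0,0,0,0,0,1]]' 40; python3 go.py 550 10 150 -3.4
python3 - <<'E'
from ov import *
s=r.sense(); im=cams.grab_frame("wrist"); cv2.imwrite("pics/w10.png",im); pickle.dump(s,open("s10.pkl","wb"))
cv2.imwrite("pics/sc3.png",cams.grab_frame("scene"));crop("pics/sc3.png","pics/sc3c.png",200,190,460,410,3)
E
```

```text
clock: 27.37
eef_pos: [550.0, 14.3, 229.5]
tcp_rot: [-1.561, -0.019, -0.053]
contact_force: [-0.7, 0.6, 0.2]
opening: 1.003
turn [-0.57  0.35  1.1 ] shift(cm) now-axes [-0.13  7.95 -0.51] turned-axes [ 0.03  7.95 -0.43]
pos [550.   14.3 229.5] F [-0.7  0.6  0.2] op 1.003 t 27.37
```

View pics/w10.png

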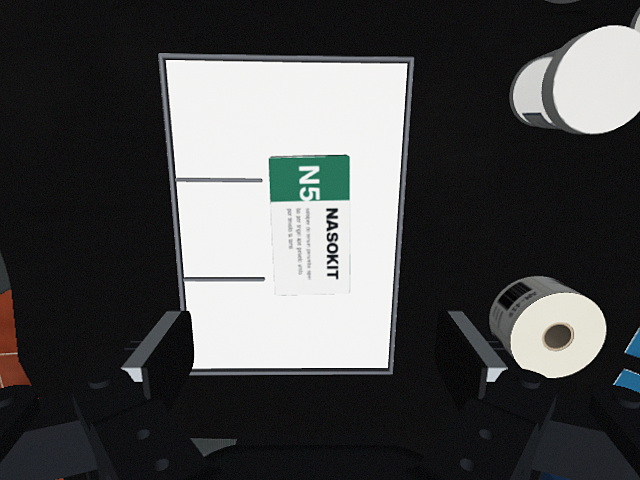

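View pics/sc3c.png

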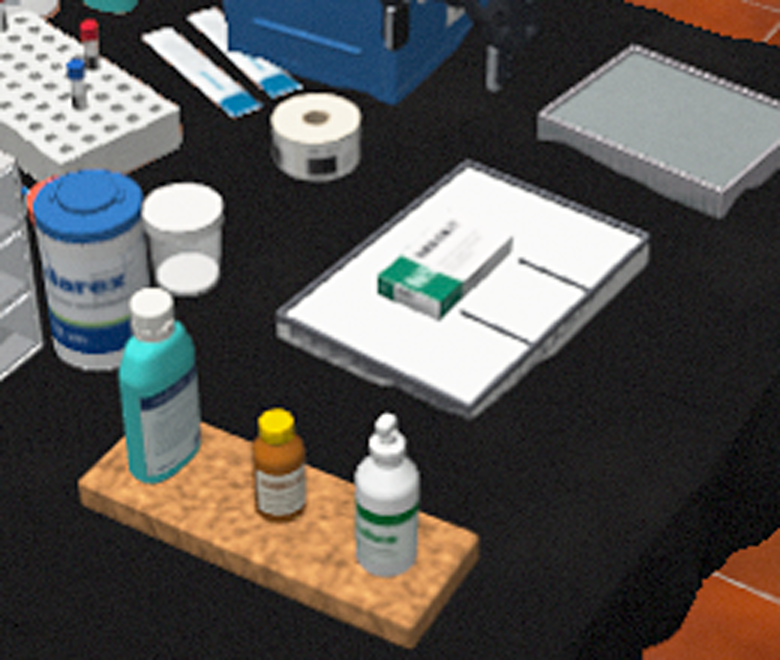

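```bash
python3 - <<'E'
from fit import *
s=pickle.load(open("s10.pkl","rb")); im=cv2.imread("pics/w10.png")
p=[531,4,np.radians(-3.4)]
for _ in range(2):
    o=edgepts(im,"wrist",s,p,95,135,32,[(1,0),(-1,0),(0,1),(0,-1)],50); p,st=fitrect(o,p,95,135)
print(np.round(p[:2],1),np.degrees(p[2]),st)
for y in (85,0,-85): print(loc(p,-45,y,0).round(1))
for z in (47,):
    P=np.array([atz("wrist",q,47,s)[:2] for q in ((269.5,158),(349.5,155),(350.5,292.5),(275,295))])
    print(np.round(P,1),P.mean(0),[np.linalg.norm(P[i]-P[(i+1)%4]).round(1) for i in range(4)],[np.degrees(np.arctan2(*(P[i]-P[j]))).round(2) for i,j in ((0,3),(1,2))])
crop("pics/w10.png","pics/w10c.png",250,140,370,310,3)
E
```

```text
[530.7   5.1] -3.7773672664200966 {(1, 0): (40, -0.7), (-1, 0): (31, -1.2), (0, 1): (40, -1.2), (0, -1): (40, -1.3)}
[491.4  92.8   0. ]
[485.8   8.    0. ]
[480.2 -76.8   0. ]
[[521.7  66.2]
 [581.8  65.2]
 [579.3 -45.7]
 [517.1 -44.1]] [549.98661422  10.39122777] [np.float64(60.1), np.float64(110.9), np.float64(62.2), np.float64(110.4)] [np.float64(2.37), np.float64(1.28)]
```

View pics/w10c.png

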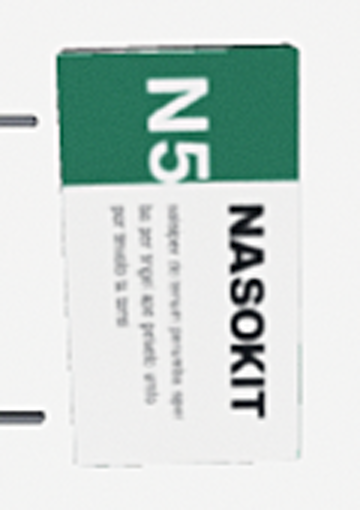

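```bash
python3 go.py 550 10.4 80 -1.8;python3 -m crank '[[-0.6,-1.2,1.1,0,0.8,-0.4,1],[0,0,0,-0.1,2,0,1],[0,0,0,-0.2,3,0,1],[0,0,0,-0.2,3,0,1],[0,0,0,-0.2,2.6,0,1],[0,0,0,-0.1,2,0,1],[0,0,0,0,1,0,1],[0,0,0,0,0,0,1],[0,0,0,0,0,0,1],[0,0,0,0,0,0,1]]' 40; python3 go.py 550 10.4 40 -1.8
```

```text
turn [-0.63 -1.22  1.01] shift(cm) now-axes [-0.06 14.91 -0.83] turned-axes [ 0.19 14.91 -0.67]
pos [548.3  17.1 229.1] F [ 1.1 -0.2  0.1] op 0.998 t 27.47
clock: 28.3
eef_pos: [536.1, 23.5, 80.7]
tcp_rot: [-1.573, 0.008, -0.008]
contact_force: [-0.5, -0.2, 0.5]
opening: 0.999
turn [ 0.11  1.32 -0.44] shift(cm) now-axes [ 1.43  4.06 -1.3 ] turned-axes [ 1.43  4.07 -1.27]
pos [536.1  23.5  80.7] F [-0.5 -0.2  0.5] op 0.999 t 28.3
```

```bash
python3 -m crank '[[0,1.2,-0.4,0.5,0,-0.5,1],[0,0,0,0.5,0,-0.5,1],[0,0,0,0.3,0,-0.2,1],[0,0,0,0,0,0,1],[0,0,0,0,0,0,1],[0,0,0,0,0,0,1],[0,0,0,0,0,0,1],[0,0,0,0,0,0,1],[0,0,0,0,0,0,1],[0,0,0,0,0,0,1]]'; python3 go.py 550 10.4 40 -1.8
python3 - <<'E'
from ov import *
s=r.sense(); im=cams.grab_frame("wrist"); cv2.imwrite("pics/w11.png",im); pickle.dump(s,open("s11.pkl","wb"))
E
```

```text
clock: 29.13
eef_pos: [554.2, 9.7, 86.1]
tcp_rot: [-1.572, -0.009, -0.032]
contact_force: [-0.1, 0.1, 0.2]
opening: 1.001
turn [ 0.09 -0.03  0.52] shift(cm) now-axes [-0.46  4.61  0.06] turned-axes [-0.42  4.61  0.06]
pos [554.2   9.7  86.1] F [-0.1  0.1  0.2] op 1.001 t 29.13
```

View pics/w11.png

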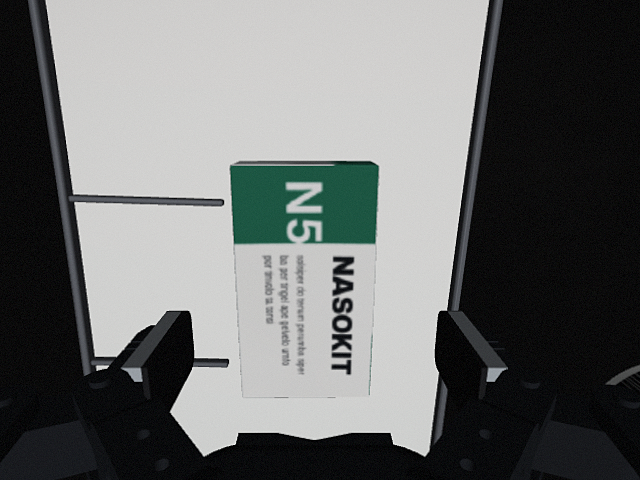

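```bash
python3 -m crank '[[0,0,0.5,-0.3,0.6,0,1],[0,0,0,-0.1,1.3,0,1],[0,0,0,0,1.2,0,1],[0,0,0,0,0.6,0,1],[0,0,0,0,0.2,0,1],[0,0,0,0,0,0,1],[0,0,0,0,0,0,1],[0,0,0,0,0,0,1],[0,0,0,0,0,0,1],[0,0,0,0,0,0,1]]'; python3 go.py 550 10.4 38 -1.8
```

```text
clock: 30.02
eef_pos: [549.4, 10.1, 43.9]
tcp_rot: [-1.572, 0.002, -0.031]
contact_force: [-0.6, 0.2, -0.7]
opening: 1.0
turn [ 0.09  0.01 -0.14] shift(cm) now-axes [0.06 0.59 0.03] turned-axes [0.06 0.59 0.03]
pos [549.4  10.1  43.9] F [-0.6  0.2 -0.7] op 1.0 t 30.02
```

```bash
python3 -m crank '[[0.1,0,-0.1,0.06,0.2,0,1],[0,0,0,0,0.2,0,1],[0,0,0,0,0.1,0,1],[0,0,0,0,0.05,0,1],[0,0,0,0,0,0,1],[0,0,0,0,0,0,1],[0,0,0,0,0,0,0.7],[0,0,0,0,0,0,0.55],[0,0,0,0,0,0,0.5],[0,0,0,0,0,0,0.45]]'; python3 go.py 550 10.4 38 -1.8;  python3 -m crank '[[0,0,0,0,0,0,-1],[0,0,0,0,0,0,-1],[0,0,0,0,0,0,-1],[0,0,0,0,0,0,-1],[0,0,0,0,0,0,-1],[0,0,0,0,0,0,-1],[0,0,0,0,-0.3,0,-1],[0,0,0,0,-0.5,0,-1],[0,0,0,0,-0.5,0,-1],[0,0,0,0,0,0,-1]]' 50; python3 go.py 550 10.4 38 -1.8;
python3 - <<'E'
from ov import *
s=r.sense(); im=cams.grab_frame("wrist"); cv2.imwrite("pics/w12.png",im); pickle.dump(s,open("s12.pkl","wb"))
E
```

```text
clock: 30.85
eef_pos: [550.9, 10.1, 39.1]
tcp_rot: [-1.57, -0.002, -0.031]
contact_force: [-0.6, 0.3, -0.4]
opening: 0.724
turn [-0.03  0.    0.09] shift(cm) now-axes [-0.09  0.11  0.03] turned-axes [-0.09  0.11  0.03]
pos [550.9  10.1  39.1] F [-0.6  0.3 -0.4] op 0.724 t 30.85
clock: 31.68
eef_pos: [550.6, 10.0, 53.2]
tcp_rot: [-1.57, -0.001, -0.031]
contact_force: [0.6, -0.4, 0.2]
opening: 0.718
turn [-0.02  0.    0.05] shift(cm) now-axes [-0.06  1.52  0.03] turned-axes [-0.06  1.52  0.03]
pos [550.6  10.   53.2] F [ 0.6 -0.4  0.2] op 0.718 t 31.68
```

View pics/w12.png

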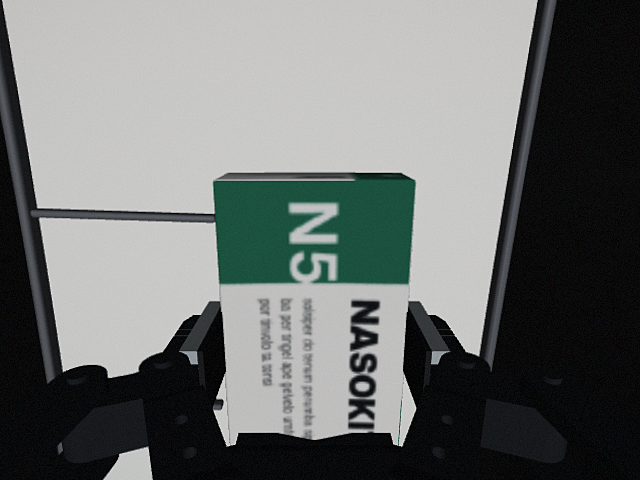

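```bash
python3 -m crank '[[0,0,0,0,-1.5,0,-1],[0,0,0,0,-2.5,0,-1],[0,0,0,0,-2.5,-0.5,-1],[0,0,0,-0.2,-1,-1.5,-1],[0,0,0,-0.4,0,-2.5,-1],[0,0,0,-0.5,0,-3,-1],[0,0,0,-0.5,0,-3.2,-1],[0,0,0,-0.5,0,-3.2,-1],[0,0,0,-0.5,0,-3.2,-1],[0,0,0,-0.5,0,-3.2,-1]]' 60; python3 -m crank '[[0,0,0,-0.5,0,-3,-1],[0,0,0,-0.5,0,-2.5,-1],[0,0,0,-0.2,0,-1.2,-1],[0,3,0,0,0,0,-1],[0,6,0,0,0,0,-1],[0,6.5,0,0,0,0,-1],[0,6.5,0,0,0,0,-1],[0,6.5,0,0,0,0,-1],[0,6.5,0,0,0,0,-1],[0,6.5,0,0,0,0,-1]]'; python3 go.py 493.5 -307 80 -96.5
```

```text
clock: 32.57
eef_pos: [513.5, -194.2, 132.8]
tcp_rot: [-1.57, -0.004, -0.022]
contact_force: [0.6, -0.4, -0.8]
opening: 0.71
clock: 33.4
eef_pos: [497.1, -269.6, 132.8]
tcp_rot: [-1.567, -0.004, -0.783]
contact_force: [-0.1, -0.9, 0.2]
opening: 0.709
turn [-0.28 51.61  0.11] shift(cm) now-axes [ 2.37  5.28 -2.92] turned-axes [3.76 5.28 0.07]
pos [ 497.1 -269.6  132.8] F [-0.1 -0.9  0.2] op 0.709 t 33.4
```

```bash
python3 -m crank '[[0,6.5,0,0,0,0,-1],[0,6.5,0,0,0,0,-1],[0,6.5,0,0,0,0,-1],[0,6.5,0,0,0,0,-1],[0,6.5,0,0,0,0,-1],[0,6.5,0,0,0,0,-1],[0,6,0,0,0,0,-1],[0,4,0,0,0,0,-1],[0,0,0,0.5,0,0,-1],[0,0,0,0.5,0,0,-1]]'; python3 go.py 493.5 -307 80 -96.5
```

```text
clock: 34.23
eef_pos: [496.4, -274.0, 132.0]
tcp_rot: [-1.568, 0.003, -1.685]
contact_force: [0.6, -0.2, -0.8]
opening: 0.712
turn [-0.18 -0.02 -0.19] shift(cm) now-axes [3.33 5.19 0.07] turned-axes [3.31 5.2  0.08]
pos [ 496.4 -274.   132. ] F [ 0.6 -0.2 -0.8] op 0.712 t 34.23
```

```bash
python3 -m crank '[[-0.2,0,-0.2,0.9,0.5,0,-1],[0,0,0,1.5,0.8,0,-1],[0,0,0,0.8,1,0,-1],[0,0,0,0,0.8,0,-1],[0,0,0,0,0.4,0,-1],[0,0,0,0,0,0,-1],[0,0,0,0,0,0,-1],[0,0,0,0,0,0,-1],[0,0,0,0,0,0,-1],[0,0,0,0,0,0,-1]]'; python3 go.py 493.5 -307 39 -96.5
python3 - <<'E'
from ov import *
s=r.sense(); pickle.dump(s,open("s13.pkl","wb"))
for n in ("wrist","side"): cv2.imwrite(f"pics/{n}13.png",cams.grab_frame(n))
crop("pics/side13.png","pics/side13c.png",220,230,420,450,3)
E
```

```text
clock: 35.07
eef_pos: [492.2, -308.4, 93.1]
tcp_rot: [-1.573, -0.0, -1.675]
contact_force: [0.9, 0.3, 0.3]
opening: 0.714
turn [0.13 0.54 0.  ] shift(cm) now-axes [-0.15  5.41  0.12] turned-axes [-0.15  5.41  0.11]
pos [ 492.2 -308.4   93.1] F [0.9 0.3 0.3] op 0.714 t 35.07
```

View pics/wrist13.png

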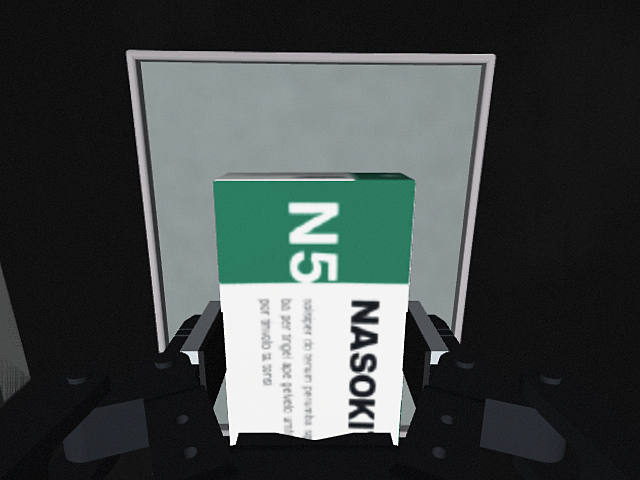

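View pics/side13c.png

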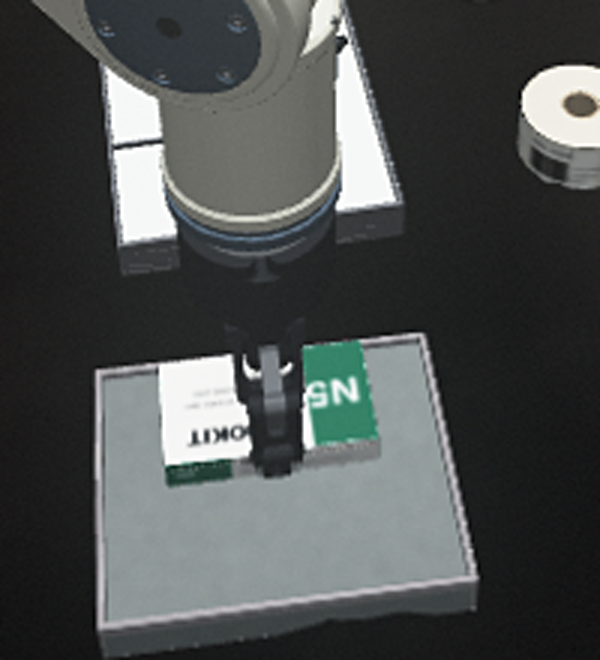

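```bash
python3 - <<'E'
from fit import *
s=pickle.load(open("s13.pkl","rb")); im=cv2.imread("pics/wrist13.png")
p=[493.5,-307,np.radians(-6.5)]
for _ in range(3):
    o=edgepts(im,"wrist",s,p,100,80,32,[(1,0),(0,1),(0,-1)],75); p,st=fitrect(o,p,100,80)
print(np.round(p[:2],1),np.degrees(p[2]),st)
# carton position in tool: far edge of top at held height
z=s["eef_pos"][2]+47-39.1
P=[atz("wrist",q,z,s)[:2] for q in ((214.5,180.5),(414.5,180.5))]; print(P,np.linalg.norm(P[0]-P[1]))
m=np.mean(P,0); print("carton centre est",m-56*np.array([np.cos(np.radians(-96+90)),np.sin(np.radians(-96+90))]), s["eef_pos"])
E
```

```text
[ 493.6 -305.4] -6.437947392589175 {(1, 0): (40, -0.0), (0, 1): (30, -1.0), (0, -1): (28, -1.5)}
[array([ 550.58946061, -283.66543568]), array([ 544.4411628 , -342.74807044])] 59.40167755812897
carton centre est [ 491.82208556 -307.35315911] [ 492.22841824 -308.37193934   93.11854772]
```

```bash
python3 -m crank '[[0.1,0.5,0,-0.2,0.6,0.15,-1],[0,0,0,0,1.2,0,-1],[0,0,0,0,1.3,0,-1],[0,0,0,0,0.9,0,-1],[0,0,0,0,0.4,0,-1],[0,0,0,0,0.1,0,-1],[0,0,0,0,0,0,-1],[0,0,0,0,0,0,-1],[0,0,0,0,0,0,-1],[0,0,0,0,0,0,-1]]'; python3 go.py 494 -306.3 39 -96.5
```

```text
clock: 36.0
eef_pos: [494.8, -306.1, 44.2]
tcp_rot: [-1.57, -0.001, -1.684]
contact_force: [0.0, -0.0, -0.8]
opening: 0.715
turn [-0.06  0.01  0.04] shift(cm) now-axes [ 0.03  0.52 -0.08] turned-axes [ 0.03  0.52 -0.07]
pos [ 494.8 -306.1   44.2] F [ 0.  -0.  -0.8] op 0.715 t 36.0
```

```bash
python3 -m crank '[[0,0,0,0,0.15,-0.05,-1],[0,0,0,0,0.12,0,-1],[0,0,0,0,0.1,0,-1],[0,0,0,0,0.06,0,-1],[0,0,0,0,0.04,0,-1],[0,0,0,0,0.02,0,-1],[0,0,0,0,0,0,-1],[0,0,0,0,0,0,-1],[0,0,0,0,0,0,-1],[0,0,0,0,0,0,-1]]'; python3 go.py 494 -306.3 39 -96.5
```

```text
clock: 36.83
eef_pos: [495.1, -306.7, 40.3]
tcp_rot: [-1.567, -0.002, -1.684]
contact_force: [-0.6, -0.1, 0.1]
opening: 0.709
turn [-0.2 -0.   0.1] shift(cm) now-axes [-0.03  0.13 -0.11] turned-axes [-0.03  0.13 -0.11]
pos [ 495.1 -306.7   40.3] F [-0.6 -0.1  0.1] op 0.709 t 36.83
```

```bash
python3 -m crank '[[-0.2,0,0,0,0.06,-0.1,-1],[0,0,0,0,0.05,0,-1],[0,0,0,0,0.03,0,-1],[0,0,0,0,0,0,-1],[0,0,0,0,0,0,-1],[0,0,0,0,0,0,-1],[0,0,0,0,0,0,-1],[0,0,0,0,0,0,-1],[0,0,0,0,0,0,-1],[0,0,0,0,0,0,-1]]'; python3 go.py 494 -306.3 39 -96.5
```

```text
clock: 37.67
eef_pos: [494.0, -306.6, 39.5]
tcp_rot: [-1.571, -0.002, -1.684]
contact_force: [-0.2, -0.3, 0.5]
opening: 0.714
turn [ 0.03 -0.    0.11] shift(cm) now-axes [-0.03  0.05 -0.  ] turned-axes [-0.03  0.05 -0.  ]
pos [ 494.  -306.6   39.5] F [-0.2 -0.3  0.5] op 0.714 t 37.67
```

```bash
python3 -m crank '[[0,0,0,0,0.03,0,-1],[0,0,0,0,0,0,0.5],[0,0,0,0,0,0,0.7],[0,0,0,0,0,0,0.9],[0,0,0,0,0,0,0.9],[0,0,0,0,0,0,0.9],[0,0,0,0,-1,0,0.9],[0,0,0,0,-3,0,0.9],[0,0,0,0,-3.5,0,0.9],[0,0,0,0,-3.5,0,0.9]]'; python3 -m crank '[[0,0,0,0,-3.5,0,0.9],[0,0,0,0,-3,0,0.9],[0,-6,0,-1,0,0,0.9],[0,-6,0,-2,0,0,0.9],[0,-6.5,0,-1,0,0,0.9],[0,-6.5,0,0,0,0,0.9],[0,-6.5,0,0,0,0,0.9],[0,-6.5,0,0,0,0,0.9],[0,-6.5,0,0,0,0,0.9],[0,-6.5,0,0,0,0,0.9]]';python3 go.py 500 -200 240 -3.4
python3 - <<'E'
from ov import *
s=r.sense(); pickle.dump(s,open("s14.pkl","wb"))
for n in ("wrist","side","scene"): cv2.imwrite(f"pics/{n}14.png",cams.grab_frame(n))
crop("pics/side14.png","pics/side14c.png",220,230,420,450,3)
E
```

```text
clock: 38.5
eef_pos: [489.6, -303.6, 146.6]
tcp_rot: [-1.585, 0.005, -1.684]
contact_force: [0.2, -0.8, -0.5]
opening: 0.948
clock: 39.33
eef_pos: [494.0, -264.1, 234.4]
tcp_rot: [-1.57, -0.007, -0.757]
contact_force: [-0.7, -0.7, -0.0]
opening: 0.95
turn [  0.12 -39.98   0.41] shift(cm) now-axes [-3.96 -0.58  5.07] turned-axes [ 0.22 -0.56  6.44]
pos [ 494.  -264.1  234.4] F [-0.7 -0.7 -0. ] op 0.95 t 39.33
```

View pics/wrist14.png

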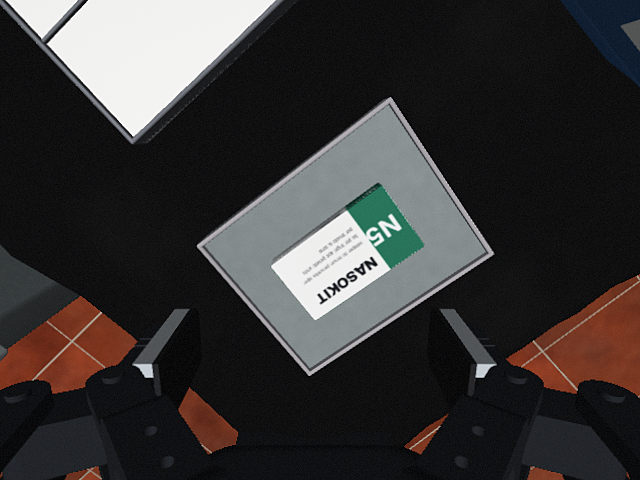

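View pics/side14c.png

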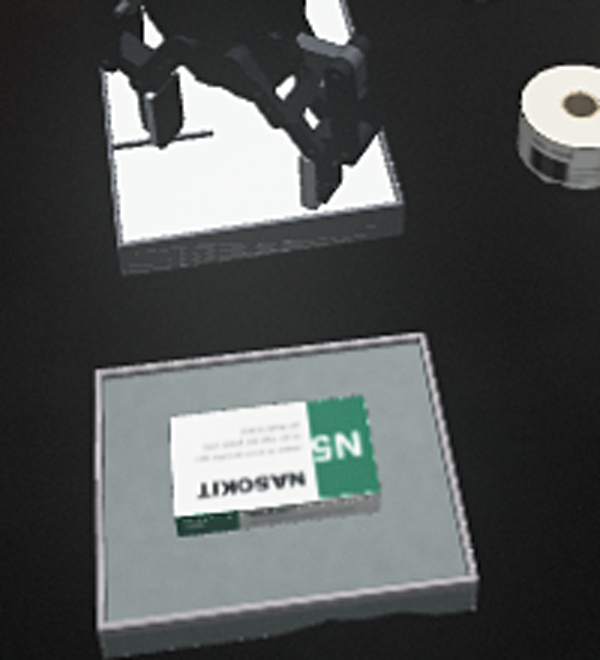

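```bash
python3 - <<'E'
from fit import *
s=pickle.load(open("s14.pkl","rb"))
T=np.array([atz("wrist",q,32,s)[:2] for q in ((389,98),(199,246),(310,374),(493,252))])
C=np.array([atz("wrist",q,47,s)[:2] for q in ((380,183),(271,263),(316,319),(424,246))])
T2=np.array([atz("side",q,32)[:2] for q in np.array(((420,335),(97,371),(102,630),(477,578)))/3+[220,230]])
C2=np.array([atz("side",q,47)[:2] for q in np.array(((365,395),(169,416),(176,518),(381,493)))/3+[220,230]])
for n,X in (("tray",T),("carton",C),("trayS",T2),("cartonS",C2)):
    d=X[0]-X[1]+X[3]-X[2]; print(n,X.mean(0).round(1),np.degrees(np.arctan2(d[1],d[0])).round(2))
p=[493.5,-306,np.radians(-6.5)]
for _ in range(2):
    o=edgepts(cv2.imread("pics/wrist14.png"),"wrist",s,p,100,80,32,[(1,0),(-1,0),(0,1),(0,-1)],75); p,st=fitrect(o,p,100,80)
print(np.round(p[:2],1),np.degrees(p[2]),st)
E
```

```text
tray [ 494.3 -304. ] -6.13
carton [ 493.8 -303.6] -6.6
trayS [ 492.6 -308.2] -6.46
cartonS [ 492.4 -308.2] -7.03
[ 493.6 -303.7] -6.489256421753587 {(1, 0): (40, -1.0), (-1, 0): (40, -1.0), (0, 1): (40, -0.5), (0, -1): (40, -0.5)}
```

```bash
python3 -m crank '[[0,-6.5,0,0,0,0,0.5],[0,-6.5,0,0,0,0,0.5],[0,-6.5,0,0,0,0,0.5],[0,-6.5,0,0,0,0,0.5],[0,-6.5,0,0,0,0,0.5],[0,-4,0,0,0,0,0.5],[0,-2,0,0,0,1,0.5],[0,0,0,0,0,2,0.5],[0,0,0,0,0,3,0.5],[0,0,0,0,0,3.5,0.5]]' 40; python3 go.py 417.4 302.2 230 -3.4
```

```text
clock: 40.32
eef_pos: [503.3, -170.6, 235.9]
tcp_rot: [-1.577, -0.007, -0.116]
contact_force: [0.0, -0.5, 0.4]
opening: 0.753
turn [ 0.34 -3.24  0.41] shift(cm) now-axes [-14.01   0.22  45.97] turned-axes [-11.38   0.59  46.69]
pos [ 503.3 -170.6  235.9] F [ 0.  -0.5  0.4] op 0.753 t 40.32
```

```bash
python3 -m crank '[[0.3,-3.2,0.4,-0.9,0,3.6,0.5],[0,0,0,-0.9,0,3.8,0.5],[0,0,0,-0.9,0,3.8,0.5],[0,0,0,-0.9,0,3.8,0.5],[0,0,0,-0.9,0,3.8,0.5],[0,0,0,-0.9,0,3.8,0.5],[0,0,0,-0.9,0,3.8,0.5],[0,0,0,-0.9,0,3.8,0.5],[0,0,0,-0.9,0,3.6,0.5],[0,0,0,-0.9,0,3.6,0.5]]' 40; python3 go.py 417.4 302.2 190 -3.4
```

```text
clock: 41.15
eef_pos: [438.7, 230.8, 238.3]
tcp_rot: [-1.569, -0.004, -0.108]
contact_force: [0.2, -0.2, -0.1]
opening: 0.752
turn [-0.12 -2.8   0.23] shift(cm) now-axes [-2.9   4.83  6.86] turned-axes [-2.55  4.83  7.  ]
pos [438.7 230.8 238.3] F [ 0.2 -0.2 -0.1] op 0.752 t 41.15
```

```bash
python3 -m crank '[[0,-2.8,0.2,-1,0,2.8,0.5],[0,0,0,-0.7,0.4,2.6,0.5],[0,0,0,-0.3,1,1,0.5],[0,0,0,0,1.5,0,0.5],[0,0,0,0,1,0,0.5],[0,0,0,0,0.4,0,0.5],[0,0,0,0,0,0,0.5],[0,0,0,0,0,0,0.5],[0,0,0,0,0,0,0.5],[0,0,0,0,0,0,0.5]]' 40; python3 go.py 417.4 302.2 101.6 -3.4
```

```text
clock: 41.98
eef_pos: [418.5, 306.4, 194.3]
tcp_rot: [-1.566, -0.001, -0.077]
contact_force: [0.1, -0.5, 0.1]
opening: 0.749
turn [-0.25 -1.01  0.03] shift(cm) now-axes [-0.08  9.27 -0.46] turned-axes [-0.08  9.27 -0.42]
pos [418.5 306.4 194.3] F [ 0.1 -0.5  0.1] op 0.749 t 41.98
```

```bash
python3 -m crank '[[-0.2,-1,0,0,1,-0.3,0.5],[0,0,0,0,2,0,0.5],[0,0,0,0,2.3,0,0.5],[0,0,0,0,2,0,0.5],[0,0,0,0,1,0,0.5],[0,0,0,0,0.4,0,0.5],[0,0,0,0,0,0,0.5],[0,0,0,0,0,0,0.5],[0,0,0,0,0,0,0.5],[0,0,0,0,0,0,0.5]]' 40; python3 go.py 417.4 302.2 101.6 -3.4
```

```text
clock: 42.82
eef_pos: [422.5, 302.3, 106.9]
tcp_rot: [-1.566, -0.008, -0.058]
contact_force: [-0.9, -0.5, 0.4]
opening: 0.749
turn [-0.29  0.09  0.46] shift(cm) now-axes [-0.51  0.52 -0.04] turned-axes [-0.51  0.53 -0.04]
pos [422.5 302.3 106.9] F [-0.9 -0.5  0.4] op 0.749 t 42.82
```

```bash
python3 -m crank '[[-0.2,0,0.4,-0.4,0.2,0,0.5],[0,0,0,0,0.2,0,0.5],[0,0,0,0,0.06,0,0.5],[0,0,0,0,0,0,0.5],[0,0,0,0,0,0,0.5],[0,0,0,0,0,0,0.5],[0,0,0,0,0,0,0.5],[0,0,0,0,0,0,0.5],[0,0,0,0,0,0,0.5],[0,0,0,0,0,0,0.5]]' 40; python3 go.py 417.4 302.2 101.6 -3.4
python3 - <<'E'
from ov import *
cv2.imwrite("pics/w15.png",cams.grab_frame("wrist"));crop("pics/w15.png","pics/w15c.png",150,180,450,460,2)
E
```

```text
clock: 43.65
eef_pos: [419.4, 303.8, 104.4]
tcp_rot: [-1.567, -0.004, -0.057]
contact_force: [0.5, 0.5, -0.2]
opening: 0.749
turn [-0.25  0.12  0.23] shift(cm) now-axes [-0.2   0.27 -0.17] turned-axes [-0.19  0.28 -0.17]
pos [419.4 303.8 104.4] F [ 0.5  0.5 -0.2] op 0.749 t 43.65
```

View pics/w15c.png

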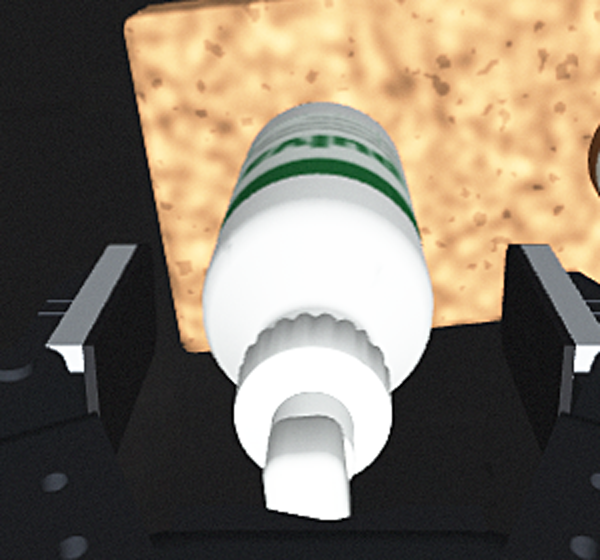

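```bash
python3 -m crank '[[-0.2,0.1,0.2,-0.15,0.1,-0.13,0.5],[0,0,0,0,0.08,0,0.5],[0,0,0,0,0.05,0,0.5],[0,0,0,0,0,0,0.5],[0,0,0,0,0,0,0.5],[0,0,0,0,0,0,0.5],[0,0,0,0,0,0,0.5],[0,0,0,0,0,0,0.2],[0,0,0,0,0,0,0.1],[0,0,0,0,0,0,0.1]]' 40; python3 go.py 417.4 302.2 101.6 -3.4
```

```text
clock: 44.53
eef_pos: [417.7, 302.4, 101.7]
tcp_rot: [-1.571, 0.0, -0.059]
contact_force: [0.9, -1.8, -0.4]
opening: 0.549
turn [-0.01  0.01 -0.  ] shift(cm) now-axes [-0.03  0.01 -0.02] turned-axes [-0.03  0.01 -0.02]
pos [417.7 302.4 101.7] F [ 0.9 -1.8 -0.4] op 0.549 t 44.53
```

```bash
python3 -m crank '[[0,0,0,0,0,0,0],[0,0,0,0,0,0,-1],[0,0,0,0,0,0,-1],[0,0,0,0,0,0,-1],[0,0,0,0,-0.8,0,-1],[0,0,0,0,-2,0,-1],[0,0,0,0,-2.5,0,-1],[0,0,0,0,-2,0,-1],[0,0,0,0.2,-0.5,-1,-1],[0,0,0,0.5,0,-2,-1]]' 50; python3 -m crank '[[0,0,0,0.8,0,-3,-1],[0,0,0,0.8,0,-3.4,-1],[0,0,0,0.8,0,-3.4,-1],[0,0,0,0.8,0,-3.4,-1],[0,0,0,0.8,0,-3.4,-1],[0,0,0,0.8,0,-3.4,-1],[0,0,0,0.8,0,-3.4,-1],[0,0,0,0.8,0,-3.4,-1],[0,0,0,0.6,0,-2.5,-1],[0,0,0,0,0,-1,-1]]' ; python3 go.py 480.8 -77.1 101.5 -3.4
```

```text
clock: 45.37
eef_pos: [421.9, 272.5, 183.8]
tcp_rot: [-1.572, 0.002, -0.057]
contact_force: [1.4, -0.9, -0.3]
opening: 0.466
clock: 46.2
eef_pos: [473.1, -53.7, 182.5]
tcp_rot: [-1.573, 0.0, -0.051]
contact_force: [-0.5, 0.8, -0.4]
opening: 0.467
turn [ 0.11  0.49 -0.  ] shift(cm) now-axes [ 0.88  8.11 -2.28] turned-axes [ 0.9   8.1  -2.29]
pos [473.1 -53.7 182.5] F [-0.5  0.8 -0.4] op 0.467 t 46.2
```

```bash
python3 -m crank '[[0.1,0.5,0,0.5,0,-1,-1],[0,0,0,0.3,0.4,-0.8,-1],[0,0,0,0,1.2,0,-1],[0,0,0,0,1.8,0,-1],[0,0,0,0,1.6,0,-1],[0,0,0,0,0.9,0,-1],[0,0,0,0,0.3,0,-1],[0,0,0,0,0,0,-1],[0,0,0,0,0,0,-1],[0,0,0,0,0,0,-1]]' ; python3 go.py 480.8 -77.1 101.5 -3.4
```

```text
clock: 47.03
eef_pos: [476.1, -80.0, 115.6]
tcp_rot: [-1.572, 0.003, -0.064]
contact_force: [-0.6, 0.3, -0.7]
opening: 0.467
turn [ 0.08 -0.25 -0.18] shift(cm) now-axes [0.45 1.4  0.32] turned-axes [0.45 1.41 0.32]
pos [476.1 -80.  115.6] F [-0.6  0.3 -0.7] op 0.467 t 47.03
```

```bash
python3 -m crank '[[0.1,-0.2,-0.2,0.35,0.2,0.25,-1],[0,0,0,0,0.4,0,-1],[0,0,0,0,0.3,0,-1],[0,0,0,0,0.1,0,-1],[0,0,0,0,0,0,-1],[0,0,0,0,0,0,-1],[0,0,0,0,0,0,-1],[0,0,0,0,0,0,-1],[0,0,0,0,0,0,-1],[0,0,0,0,0,0,-1]]' ; python3 go.py 480.8 -77.1 101.5 -3.4
```

```text
clock: 47.87
eef_pos: [482.1, -77.4, 106.9]
tcp_rot: [-1.571, -0.005, -0.059]
contact_force: [-0.2, 0.5, -2.0]
opening: 0.467
turn [0.   0.04 0.31] shift(cm) now-axes [-0.13  0.54  0.02] turned-axes [-0.13  0.54  0.02]
pos [482.1 -77.4 106.9] F [-0.2  0.5 -2. ] op 0.467 t 47.87
```

```bash
python3 -m crank '[[0,0,0.3,-0.1,0.15,0,-1],[0,0,0,0,0.15,0,-1],[0,0,0,0,0.1,0,-1],[0,0,0,0,0.06,0,-1],[0,0,0,0,0,0,-1],[0,0,0,0,0,0,-1],[0,0,0,0,0,0,-1],[0,0,0,0,0,0,-1],[0,0,0,0,0,0,-1],[0,0,0,0,0,0,-1]]' ; python3 go.py 480.8 -77.1 101.5 -3.4
```

```text
clock: 48.7
eef_pos: [481.1, -77.4, 102.3]
tcp_rot: [-1.571, -0.0, -0.059]
contact_force: [-0.0, -0.5, 0.6]
opening: 0.464
turn [0.   0.03 0.  ] shift(cm) now-axes [-0.04  0.08  0.03] turned-axes [-0.04  0.08  0.03]
pos [481.1 -77.4 102.3] F [-0.  -0.5  0.6] op 0.464 t 48.7
```

```bash
python3 -m crank '[[0,0,0,-0.02,0.04,0.02,-1],[0,0,0,0,0.04,0,-1],[0,0,0,0,0,0,-1],[0,0,0,0,0,0,-1],[0,0,0,0,0,0,-1],[0,0,0,0,0,0,-1],[0,0,0,0,0,0,-1],[0,0,0,0,0,0,-1],[0,0,0,0,0,0,-1],[0,0,0,0,0,0,-1]]' ; python3 go.py 480.8 -77.1 101.5 -3.4
```

```text
clock: 49.53
eef_pos: [481.3, -77.2, 102.2]
tcp_rot: [-1.571, -0.001, -0.059]
contact_force: [0.3, 0.3, 0.1]
opening: 0.468
turn [0.01 0.03 0.04] shift(cm) now-axes [-0.05  0.07  0.01] turned-axes [-0.05  0.07  0.01]
pos [481.3 -77.2 102.2] F [0.3 0.3 0.1] op 0.468 t 49.53
```

```bash
python3 -m crank '[[0,0,0,0,0.03,0,-1],[0,0,0,0,0,0,0],[0,0,0,0,0,0,0.1],[0,0,0,0,0,0,0.3],[0,0,0,0,0,0,0.5],[0,0,0,0,0,0,0.5],[0,0,0,0,-1,0,0.5],[0,0,0,0,-2.5,0,0.5],[0,0,0,0,-3,0,0.5],[0,0,0,0,-2.5,0,0.5]]' 40; python3 go.py 507.6 303.4 200 -3.4; python3 - <<'E'
from ov import *
s=r.sense(); im=cams.grab_frame("wrist"); cv2.imwrite("pics/w16.png",im); pickle.dump(s,open("s16.pkl","wb"))
E
```

```text
clock: 50.37
eef_pos: [477.5, -76.6, 191.3]
tcp_rot: [-1.57, 0.01, -0.059]
contact_force: [0.5, -0.1, 0.9]
opening: 0.75
turn [-0.05  0.03 -0.6 ] shift(cm) now-axes [ 0.76 -0.84 38.11] turned-axes [ 0.75 -0.87 38.11]
pos [477.5 -76.6 191.3] F [ 0.5 -0.1  0.9] op 0.75 t 50.37
```

View pics/w16.png

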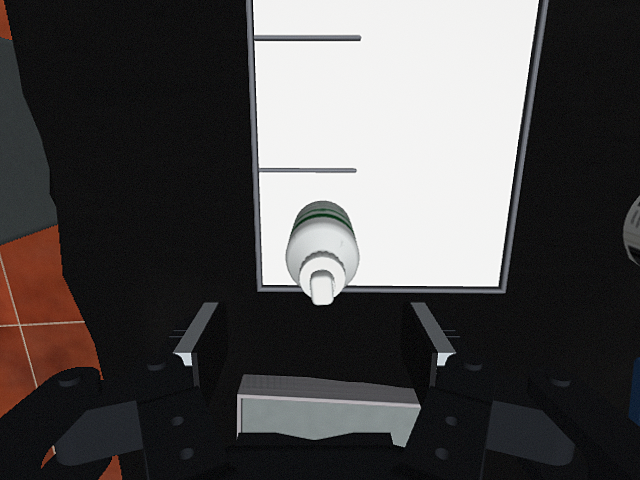

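```bash
python3 -m crank '[[0,0,-0.6,0.1,-0.8,2,0.4],[0,0,0,0.1,-0.4,4,0.4],[0,0,0,0.1,0,4,0.4],[0,0,0,0.1,0,4,0.4],[0,0,0,0.1,0,4,0.4],[0,0,0,0.1,0,4,0.4],[0,0,0,0.1,0,4,0.4],[0,0,0,0.1,0,4,0.4],[0,0,0,0.1,0,4,0.4],[0,0,0,0,0,2.2,0.4]]' 40; python3 go.py 507.6 303.4 69.3 -3.4;python3 -m crank '[[0,0,0,0,0,0,0.4],[0,0,0,0,0.5,0,0.4],[0,0,0,0,1.5,0,0.4],[0,0,0,0,2,0,0.4],[0,0,0,0,1,0,0.4],[0,0,0,0,0.4,0,0.4],[0,0,0,0,0,0,0.4],[0,0,0,0,0,0,0.4],[0,0,0,0,0,0,0.4],[0,0,0,0,0,0,0.4]]'; python3 go.py 507.6 303.4 69.3 -3.4
```

```text
clock: 51.25
eef_pos: [515.3, 294.6, 220.9]
tcp_rot: [-1.568, -0.025, -0.068]
contact_force: [1.1, 0.2, 0.1]
opening: 0.697
turn [-0.14 -0.5   1.42] shift(cm) now-axes [-1.2  15.13  0.78] turned-axes [-0.82 15.16  0.83]
pos [515.3 294.6 220.9] F [1.1 0.2 0.1] op 0.697 t 51.25
clock: 52.08
eef_pos: [517.2, 295.4, 168.2]
tcp_rot: [-1.567, -0.028, -0.066]
contact_force: [0.4, 0.1, -0.7]
opening: 0.701
turn [-0.24 -0.38  1.58] shift(cm) now-axes [-1.29  9.86  0.69] turned-axes [-1.01  9.89  0.74]
pos [517.2 295.4 168.2] F [ 0.4  0.1 -0.7] op 0.701 t 52.08
```

Correct tilt and offsets, then descend.

```bash
python3 -m crank '[[-0.2,-0.4,1.5,-0.5,0,0.4,0.4],[0,0,0,-0.4,0.4,0.3,0.4],[0,0,0,0,0.8,0,0.4],[0,0,0,0,0.8,0,0.4],[0,0,0,0,0.4,0,0.4],[0,0,0,0,0,0,0.4],[0,0,0,0,0,0,0.4],[0,0,0,0,0,0,0.4],[0,0,0,0,0,0,0.4],[0,0,0,0,0,0,0.4]]'; python3 go.py 507.6 303.4 69.3 -3.4
```

```text
clock: 52.92
eef_pos: [509.5, 303.1, 143.5]
tcp_rot: [-1.569, -0.006, -0.059]
contact_force: [0.4, -0.3, 0.7]
opening: 0.703
turn [-0.13 -0.    0.33] shift(cm) now-axes [-0.24  7.42 -0.  ] turned-axes [-0.19  7.42  0.02]
pos [509.5 303.1 143.5] F [ 0.4 -0.3  0.7] op 0.703 t 52.92
```

```bash
python3 -m crank '[[-0.1,0,0.3,-0.15,0.8,0,0.4],[0,0,0,0,1.6,0,0.4],[0,0,0,0,1.8,0,0.4],[0,0,0,0,1.4,0,0.4],[0,0,0,0,0.8,0,0.4],[0,0,0,0,0.3,0,0.4],[0,0,0,0,0,0,0.4],[0,0,0,0,0,0,0.4],[0,0,0,0,0,0,0.4],[0,0,0,0,0,0,0.4]]'; python3 go.py 507.6 303.4 69.3 -3.4
```

```text
clock: 53.75
eef_pos: [509.6, 304.3, 74.7]
tcp_rot: [-1.568, -0.003, -0.06]
contact_force: [-0.1, 0.3, 0.6]
opening: 0.699
turn [-0.16 -0.02  0.19] shift(cm) now-axes [-0.2   0.54 -0.1 ] turned-axes [-0.2   0.54 -0.1 ]
pos [509.6 304.3  74.7] F [-0.1  0.3  0.6] op 0.699 t 53.75
```

```bash
python3 -m crank '[[-0.15,0,0.2,-0.15,0.2,-0.08,0.4],[0,0,0,0,0.2,0,0.4],[0,0,0,0,0.06,0,0.4],[0,0,0,0,0.02,0,0.4],[0,0,0,0,0,0,0.4],[0,0,0,0,0,0,0.4],[0,0,0,0,0,0,0.4],[0,0,0,0,0,0,0.4],[0,0,0,0,0,0,0.4],[0,0,0,0,0,0,0.4]]'; python3 go.py 507.6 303.4 69.3 -3.4
```

```text
clock: 54.58
eef_pos: [509.2, 304.2, 71.7]
tcp_rot: [-1.569, -0.002, -0.06]
contact_force: [0.2, 0.8, -0.7]
opening: 0.695
turn [-0.12 -0.03  0.14] shift(cm) now-axes [-0.15  0.24 -0.09] turned-axes [-0.15  0.24 -0.09]
pos [509.2 304.2  71.7] F [ 0.2  0.8 -0.7] op 0.695 t 54.58
```

```bash
python3 -m crank '[[-0.1,0,0.1,-0.15,0.1,-0.1,0.4],[0,0,0,-0.05,0.1,0,0.4],[0,0,0,0,0.1,0,0.4],[0,0,0,0,0.05,0,0.4],[0,0,0,0,0,0,0.4],[0,0,0,0,0,0,0.4],[0,0,0,0,0,0,0.4],[0,0,0,0,0,0,0.4],[0,0,0,0,0,0,0.4],[0,0,0,0,0,0,0.4]]'; python3 go.py 507.6 303.4 69.3 -3.4
python3 - <<'E'
from ov import *
cv2.imwrite("pics/w17.png",cams.grab_frame("wrist"));crop("pics/w17.png","pics/w17c.png",150,180,450,460,2)
E
```

```text
clock: 55.42
eef_pos: [506.8, 303.2, 67.6]
tcp_rot: [-1.571, -0.0, -0.06]
contact_force: [0.0, 0.6, 0.1]
opening: 0.7
turn [ 0.   -0.03  0.02] shift(cm) now-axes [ 0.08 -0.17  0.03] turned-axes [ 0.08 -0.17  0.03]
pos [506.8 303.2  67.6] F [0.  0.6 0.1] op 0.7 t 55.42
```

View pics/w17c.png

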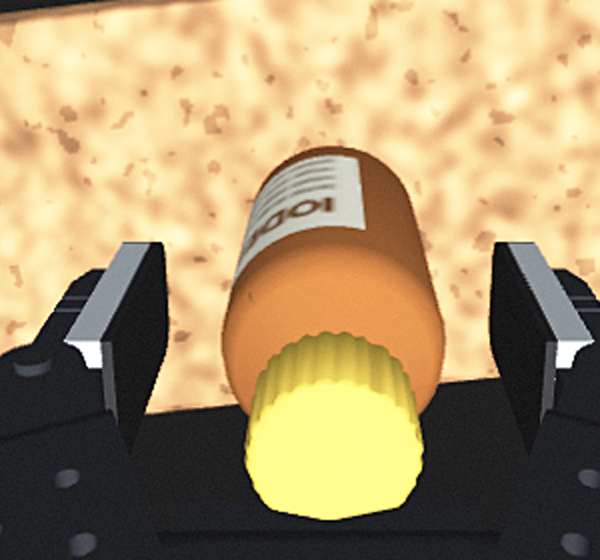

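```bash
python3 -m crank '[[0,0,0,0.08,0,0,0.2],[0,0,0,0,0,0,-0.05],[0,0,0,0,0,0,-0.1],[0,0,0,0,0,0,-1],[0,0,0,0,0,0,-1],[0,0,0,0,0,0,-1],[0,0,0,0,0,0,-1],[0,0,0,0,0,0,-1],[0,0,0,0,0,0,-1],[0,0,0,0,0,0,-1]]' 50; python3 go.py 486.6 8 67.6 -3.4;  python3 -m crank '[[0,0,0,0,-1,0,-1],[0,0,0,0,-2,0,-1],[0,0,0,0,-2.5,0,-1],[0,0,0,0,-1.5,-0.5,-1],[0,0,0,0,-0.5,-2,-1],[0,0,0,0,0,-3.2,-1],[0,0,0,0,0,-3.6,-1],[0,0,0,0,0,-3.6,-1],[0,0,0,0,0,-3.6,-1],[0,0,0,0,0,-3.6,-1]]';python3 go.py 486.6 8 100 -3.4
```

```text
clock: 56.3
eef_pos: [507.8, 303.3, 68.1]
tcp_rot: [-1.571, -0.0, -0.06]
contact_force: [-0.9, 0.2, -0.8]
opening: 0.402
turn [-0.01 -0.03  0.03] shift(cm) now-axes [ -0.35   0.04 -29.6 ] turned-axes [ -0.36   0.05 -29.6 ]
pos [507.8 303.3  68.1] F [-0.9  0.2 -0.8] op 0.402 t 56.3
clock: 57.13
eef_pos: [496.9, 102.2, 152.1]
tcp_rot: [-1.568, -0.006, -0.051]
contact_force: [1.1, 0.7, -1.9]
opening: 0.402
turn [-0.18  0.49  0.34] shift(cm) now-axes [-0.58  5.18 -9.48] turned-axes [-0.46  5.21 -9.47]
pos [496.9 102.2 152.1] F [ 1.1  0.7 -1.9] op 0.402 t 57.13
```

```bash
python3 -m crank '[[-0.2,0.5,0.3,-0.1,0,-3.2,-1],[0,0,0,-0.2,0,-2.6,-1],[0,0,0,-0.1,0.4,-1.6,-1],[0,0,0,0,1,-0.5,-1],[0,0,0,0,1.2,0,-1],[0,0,0,0,1,0,-1],[0,0,0,0,0.5,0,-1],[0,0,0,0,0,0,-1],[0,0,0,0,0,0,-1],[0,0,0,0,0,0,-1]]';python3 go.py 486.6 8 68.1 -3.4
```

```text
clock: 57.97
eef_pos: [487.5, 15.3, 112.5]
tcp_rot: [-1.572, -0.004, -0.065]
contact_force: [0.2, 0.3, -1.2]
opening: 0.406
turn [ 0.06 -0.33  0.22] shift(cm) now-axes [-0.06  4.44 -0.73] turned-axes [-0.05  4.44 -0.73]
pos [487.5  15.3 112.5] F [ 0.2  0.3 -1.2] op 0.406 t 57.97
```

```bash
python3 -m crank '[[0,-0.3,0.2,-0.05,0.2,-0.4,-1],[0,0,0,0,0.8,-0.3,-1],[0,0,0,0,1.1,0,-1],[0,0,0,0,0.9,0,-1],[0,0,0,0,0.5,0,-1],[0,0,0,0,0.2,0,-1],[0,0,0,0,0,0,-1],[0,0,0,0,0,0,-1],[0,0,0,0,0,0,-1],[0,0,0,0,0,0,-1]]';python3 go.py 486.6 8 68.1 -3.4
```

```text
clock: 58.8
eef_pos: [488.0, 8.3, 73.7]
tcp_rot: [-1.572, -0.003, -0.057]
contact_force: [-0.0, -0.0, -0.6]
opening: 0.397
turn [0.05 0.16 0.15] shift(cm) now-axes [-0.14  0.56 -0.04] turned-axes [-0.14  0.56 -0.04]
pos [488.    8.3  73.7] F [-0.  -0.  -0.6] op 0.397 t 58.8
```

```bash
python3 -m crank '[[0,0.1,0.1,-0.12,0.15,0,-1],[0,0,0,0,0.15,0,-1],[0,0,0,0,0.12,0,-1],[0,0,0,0,0.06,0,-1],[0,0,0,0,0,0,-1],[0,0,0,0,0,0,-1],[0,0,0,0,0,0,-1],[0,0,0,0,0,0,-1],[0,0,0,0,0,0,-1],[0,0,0,0,0,0,-1]]';python3 go.py 486.6 8 68.1 -3.4
```

```text
clock: 59.63
eef_pos: [487.5, 8.5, 69.6]
tcp_rot: [-1.571, -0.003, -0.058]
contact_force: [0.3, 0.4, -0.4]
opening: 0.399
turn [0.04 0.06 0.17] shift(cm) now-axes [-0.09  0.15 -0.06] turned-axes [-0.09  0.15 -0.06]
pos [487.5   8.5  69.6] F [ 0.3  0.4 -0.4] op 0.399 t 59.63
```

```bash
python3 -m crank '[[0,0,0.15,-0.1,0.08,-0.05,-1],[0,0,0,0,0.06,0,-1],[0,0,0,0,0.04,0,-1],[0,0,0,0,0.02,0,-1],[0,0,0,0,0,0,-1],[0,0,0,0,0,0,-1],[0,0,0,0,0,0,-1],[0,0,0,0,0,0,-1],[0,0,0,0,0,0,-1],[0,0,0,0,0,0,-1]]';python3 go.py 486.6 8 68.1 -3.4
```

```text
clock: 60.47
eef_pos: [486.7, 8.0, 68.0]
tcp_rot: [-1.571, -0.0, -0.058]
contact_force: [-0.3, 0.7, -0.1]
opening: 0.398
turn [0.03 0.05 0.03] shift(cm) now-axes [-0.01 -0.01 -0.  ] turned-axes [-0.01 -0.01 -0.  ]
pos [486.7   8.   68. ] F [-0.3  0.7 -0.1] op 0.398 t 60.47
```

```bash
python3 -m crank '[[0,0,0,0,0.02,0,-1],[0,0,0,0,0,0,-0.1],[0,0,0,0,0,0,0],[0,0,0,0,0,0,0.2],[0,0,0,0,0,0,0.4],[0,0,0,0,0,0,0.4],[0,0,0,0,-1,0,0.4],[0,0,0,0,-3,0,0.4],[0,0,0,0,-3.5,0,0.4],[0,0,0,0,-3.5,0,0.4]]' 40; python3 -m crank '[[0,0,0,0,-3,0,0.4],[0,0,0,0.5,-2.5,1,0.4],[0,0,0,1.2,-1,3.5,0.4],[0,0,0,1.2,0,3.8,0.4],[0,0,0,1.2,0,3.8,0.4],[0,0,0,1.2,0,3.8,0.4],[0,0,0,1.2,0,3.8,0.4],[0,0,0,1.2,0,3.8,0.4],[0,0,0,1.2,0,3.2,0.4],[0,0,0,0.6,0,2,0.4]]'; python3 go.py 603.5 309.4 220 -3.4
```

```text
clock: 61.3
eef_pos: [481.7, 8.0, 176.2]
tcp_rot: [-1.572, 0.014, -0.059]
contact_force: [1.0, 0.4, -0.5]
opening: 0.698
clock: 62.13
eef_pos: [600.0, 297.8, 264.5]
tcp_rot: [-1.568, -0.007, -0.066]
contact_force: [-0.2, -0.6, -0.6]
opening: 0.699
turn [-0.14 -0.37  0.39] shift(cm) now-axes [0.24 4.46 1.17] turned-axes [0.28 4.45 1.18]
pos [600.  297.8 264.5] F [-0.2 -0.6 -0.6] op 0.699 t 62.13
```

```bash
python3 -m crank '[[-0.1,-0.3,0.4,0.2,0.2,0.3,0.4],[0,0,0,0,0.5,0,0.4],[0,0,0,0,1,0,0.4],[0,0,0,0,1,0,0.4],[0,0,0,0,0.5,0,0.4],[0,0,0,0,0,0,0.4],[0,0,0,0,0,0,0.4],[0,0,0,0,0,0,0.4],[0,0,0,0,0,0,0.4],[0,0,0,0,0,0,0.4]]'; python3 go.py 603.5 309.4 131.6 -3.4; python3 - <<'E'
from ov import *
cv2.imwrite("pics/w18.png",cams.grab_frame("wrist"))
cv2.imwrite("pics/side18.png",cams.grab_frame("side"));crop("pics/side18.png","pics/side18c.png",200,150,400,300,4)
E
```

```text
clock: 62.97
eef_pos: [600.5, 298.6, 230.3]
tcp_rot: [-1.572, 0.003, -0.061]
contact_force: [0.1, -0.5, 0.4]
opening: 0.702
turn [ 0.06 -0.08 -0.15] shift(cm) now-axes [0.26 9.87 1.11] turned-axes [0.23 9.87 1.1 ]
pos [600.5 298.6 230.3] F [ 0.1 -0.5  0.4] op 0.702 t 62.97
```

View pics/w18.png

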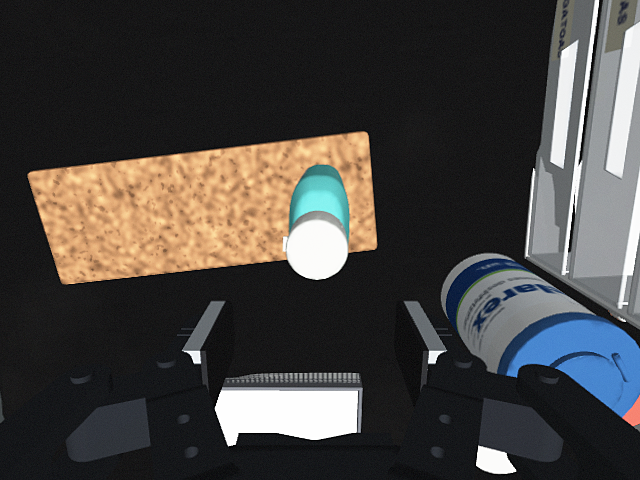

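View pics/side18c.png

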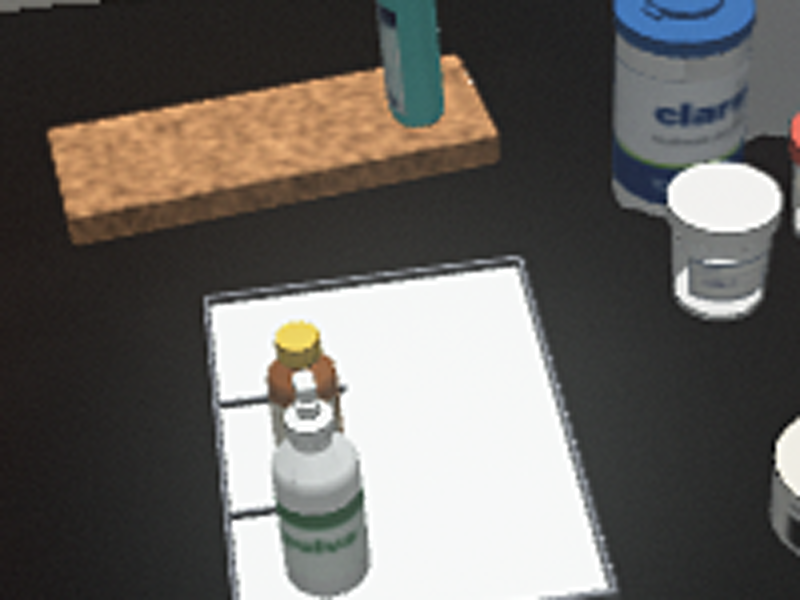

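```bash
python3 -m crank '[[0,0,-0.1,0.2,0,0.6,0.4],[0,0,0,0,0.5,0.5,0.4],[0,0,0,0,1.5,0,0.4],[0,0,0,0,2.2,0,0.4],[0,0,0,0,2.2,0,0.4],[0,0,0,0,1.5,0,0.4],[0,0,0,0,0.7,0,0.4],[0,0,0,0,0.2,0,0.4],[0,0,0,0,0,0,0.4],[0,0,0,0,0,0,0.4]]'; python3 go.py 603.5 309.4 131.6 -3.4
```

```text
clock: 63.9
eef_pos: [605.8, 316.0, 140.2]
tcp_rot: [-1.568, -0.005, -0.059]
contact_force: [0.5, 1.5, 0.5]
opening: 0.699
turn [-0.17  0.04  0.28] shift(cm) now-axes [-0.19  0.86 -0.68] turned-axes [-0.19  0.86 -0.67]
pos [605.8 316.  140.2] F [0.5 1.5 0.5] op 0.699 t 63.9
```

```bash
python3 -m crank '[[-0.1,0,0.2,-0.15,0.2,-0.3,0.4],[0,0,0,0,0.3,-0.3,0.4],[0,0,0,0,0.2,0,0.4],[0,0,0,0,0.1,0,0.4],[0,0,0,0,0,0,0.4],[0,0,0,0,0,0,0.4],[0,0,0,0,0,0,0.4],[0,0,0,0,0,0,0.4],[0,0,0,0,0,0,0.4],[0,0,0,0,0,0,0.4]]'; python3 go.py 603.5 309.4 131.6 -3.4
```

```text
clock: 64.73
eef_pos: [606.0, 310.5, 135.9]
tcp_rot: [-1.566, -0.007, -0.059]
contact_force: [0.8, -0.5, 0.7]
opening: 0.7
turn [-0.26  0.02  0.39] shift(cm) now-axes [-0.25  0.43 -0.12] turned-axes [-0.24  0.43 -0.12]
pos [606.  310.5 135.9] F [ 0.8 -0.5  0.7] op 0.7 t 64.73
```

```bash
python3 -m crank '[[-0.2,0,0.3,-0.15,0.15,-0.08,0.4],[0,0,0,-0.05,0.15,0,0.4],[0,0,0,0,0.1,0,0.4],[0,0,0,0,0,0,0.4],[0,0,0,0,0,0,0.4],[0,0,0,0,0,0,0.4],[0,0,0,0,0,0,0.4],[0,0,0,0,0,0,0.4],[0,0,0,0,0,0,0.4],[0,0,0,0,0,0,0.4]]'; python3 go.py 603.5 309.4 131.6 -3.4
python3 - <<'E'
from ov import *
cv2.imwrite("pics/w19.png",cams.grab_frame("wrist"));crop("pics/w19.png","pics/w19c.png",150,180,450,460,2)
E
```

```text
clock: 65.57
eef_pos: [603.7, 309.8, 131.3]
tcp_rot: [-1.57, -0.001, -0.059]
contact_force: [0.5, -0.1, 0.5]
opening: 0.701
turn [-0.03  0.03  0.05] shift(cm) now-axes [-0.02 -0.03 -0.04] turned-axes [-0.02 -0.03 -0.04]
pos [603.7 309.8 131.3] F [ 0.5 -0.1  0.5] op 0.701 t 65.57
```

View pics/w19c.png

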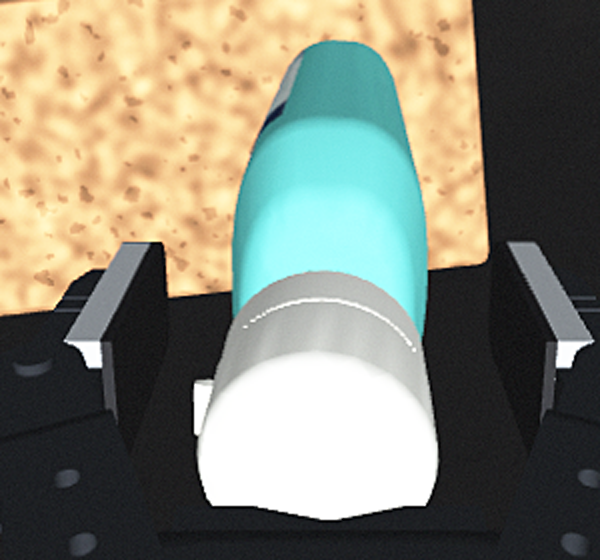

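```bash
python3 -m crank '[[0,0,0,0,0,0,0.1],[0,0,0,0,0,0,-0.05],[0,0,0,0,0,0,-0.1],[0,0,0,0,0,0,-1],[0,0,0,0,0,0,-1],[0,0,0,0,0,0,-1],[0,0,0,0,0,0,-1],[0,0,0,0,0,0,-1],[0,0,0,0,0,0,-1],[0,0,0,0,0,0,-1]]' 50; python3 go.py 490 91.7 131.5 -3.4; python3 -m crank '[[0,0,0,0,-1,0,-1],[0,0,0,0,-2,0,-1],[0,0,0,0,-2.5,0,-1],[0,0,0,0,-2,0,-1],[0,0,0,-0.2,-0.5,-0.5,-1],[0,0,0,-0.8,0,-1.7,-1],[0,0,0,-1.4,0,-2.9,-1],[0,0,0,-1.4,0,-2.9,-1],[0,0,0,-1.4,0,-2.9,-1],[0,0,0,-1.4,0,-2.9,-1]]' 60;python3 go.py 490 91.7 131.5 -3.4
python3 - <<'E'
import cv2,numpy as np
a=cv2.cvtColor(cv2.imread("pics/side0.png"),6).astype(np.float32);b=cv2.cvtColor(cv2.imread("pics/side18.png"),6).astype(np.float32)
for n,(x0,y0,x1,y1) in {"spray":(262,246,300,300),"iodcap":(264,228,284,245),"caddyref":(300,210,360,300),"mat":(210,180,240,215)}.items():
    print(n,[np.round(v,2) for v in cv2.phaseCorrelate(a[y0:y1,x0:x1],b[y0:y1,x0:x1],cv2.createHanningWindow((x1-x0,y1-y0),5))])
E
```

```text
clock: 66.45
eef_pos: [604.0, 309.8, 131.8]
tcp_rot: [-1.57, -0.002, -0.059]
contact_force: [0.6, 0.7, 0.5]
opening: 0.39
turn [-0.04  0.03  0.09] shift(cm) now-axes [-10.1    0.   -22.44] turned-axes [-10.09   0.03 -22.45]
pos [604.  309.8 131.8] F [0.6 0.7 0.5] op 0.39 t 66.45
clock: 67.28
eef_pos: [526.6, 174.5, 214.1]
tcp_rot: [-1.57, 0.001, -0.054]
contact_force: [0.4, -0.4, -2.6]
opening: 0.385
turn [-0.05  0.33 -0.03] shift(cm) now-axes [-3.2   8.25 -8.48] turned-axes [-3.16  8.26 -8.49]
pos [526.6 174.5 214.1] F [ 0.4 -0.4 -2.6] op 0.385 t 67.28
spray [array([0.01, 0.1 ]), np.float64(0.99)]
iodcap [array([-0.13, -0.98]), np.float64(0.89)]
caddyref [array([0.17, 0.06]), np.float64(0.34)]
mat [array([ 0.01, -0.02]), np.float64(0.99)]
```

```bash
python3 -m crank '[[0,0.3,0,-1.1,0,-2.6,-1],[0,0,0,-0.9,0,-2.4,-1],[0,0,0,-0.5,0.2,-1.2,-1],[0,0,0,0,0.8,-0.4,-1],[0,0,0,0,1.6,0,-1],[0,0,0,0,1.6,0,-1],[0,0,0,0,1,0,-1],[0,0,0,0,0.4,0,-1],[0,0,0,0,0,0,-1],[0,0,0,0,0,0,-1]]' 60;python3 go.py 490 91.7 131.5 -3.4
```

```text
clock: 68.12
eef_pos: [490.7, 102.5, 152.1]
tcp_rot: [-1.571, 0.004, -0.063]
contact_force: [0.4, -0.3, -2.1]
opening: 0.385
turn [ 0.02 -0.23 -0.21] shift(cm) now-axes [ 0.    2.07 -1.08] turned-axes [-0.01  2.06 -1.08]
pos [490.7 102.5 152.1] F [ 0.4 -0.3 -2.1] op 0.385 t 68.12
```

```bash
python3 -m crank '[[0,-0.2,-0.2,0,0,-0.5,-1],[0,0,0,0,0.2,-0.5,-1],[0,0,0,0,0.4,0,-1],[0,0,0,0,0.4,0,-1],[0,0,0,0,0.2,0,-1],[0,0,0,0,0.1,0,-1],[0,0,0,0,0,0,-1],[0,0,0,0,0,0,-1],[0,0,0,0,0,0,-1],[0,0,0,0,0,0,-1]]' 60;python3 go.py 490 91.7 131.5 -3.4
```

```text
clock: 68.95
eef_pos: [491.9, 92.3, 139.7]
tcp_rot: [-1.57, -0.004, -0.059]
contact_force: [0.4, 0.3, -2.5]
opening: 0.39
turn [-0.04  0.03  0.22] shift(cm) now-axes [-0.19  0.82 -0.08] turned-axes [-0.19  0.82 -0.08]
pos [491.9  92.3 139.7] F [ 0.4  0.3 -2.5] op 0.39 t 68.95
```

```bash
python3 -m crank '[[0,0,0.2,-0.15,0.2,-0.05,-1],[0,0,0,0,0.2,0,-1],[0,0,0,0,0.15,0,-1],[0,0,0,0,0.1,0,-1],[0,0,0,0,0.05,0,-1],[0,0,0,0,0,0,-1],[0,0,0,0,0,0,-1],[0,0,0,0,0,0,-1],[0,0,0,0,0,0,-1],[0,0,0,0,0,0,-1]]' 60;python3 go.py 490 91.7 131.5 -3.4
```

```text
clock: 69.78
eef_pos: [490.4, 92.1, 132.1]
tcp_rot: [-1.57, -0.0, -0.059]
contact_force: [-0.7, -0.4, -2.3]
opening: 0.387
turn [-0.05  0.04  0.02] shift(cm) now-axes [-0.04  0.06 -0.04] turned-axes [-0.04  0.06 -0.04]
pos [490.4  92.1 132.1] F [-0.7 -0.4 -2.3] op 0.387 t 69.78
```

```bash
python3 -m crank '[[0,0,0,-0.03,0.05,-0.03,-1],[0,0,0,0,0.04,0,-1],[0,0,0,0,0.02,0,-1],[0,0,0,0,0,0,-1],[0,0,0,0,0,0,-1],[0,0,0,0,0,0,-1],[0,0,0,0,0,0,-1],[0,0,0,0,0,0,-1],[0,0,0,0,0,0,-1],[0,0,0,0,0,0,-1]]' 60;python3 go.py 490 91.7 131.5 -3.4
python3 - <<'E'
import cv2,numpy as np
from rig import cams
for n in ("side","scene"): cv2.imwrite(f"pics/{n}20.png",cams.grab_frame(n))
o=[]
for n,(x0,y0,x1,y1) in {"side":(235,150,345,310),"scene":(310,230,430,330)}.items():
    for k in ("0","20"): o.append(cv2.resize(cv2.imread(f"pics/{n}{k}.png")[y0:y1,x0:x1],None,fx=3,fy=3,interpolation=2)[:300])
w=[np.hstack(o[:2]),np.hstack(o[2:])]; W=max(i.shape[1] for i in w)
cv2.imwrite("pics/cmp20.png",np.vstack([cv2.copyMakeBorder(i,0,0,0,W-i.shape[1],0) for i in w]))
E
```

```text
clock: 70.62
eef_pos: [490.4, 91.7, 131.8]
tcp_rot: [-1.57, -0.001, -0.059]
contact_force: [-0.8, 0.1, 0.3]
opening: 0.388
turn [-0.05  0.04  0.07] shift(cm) now-axes [-0.04  0.03 -0.  ] turned-axes [-0.04  0.03 -0.  ]
pos [490.4  91.7 131.8] F [-0.8  0.1  0.3] op 0.388 t 70.62
```

View pics/cmp20.png

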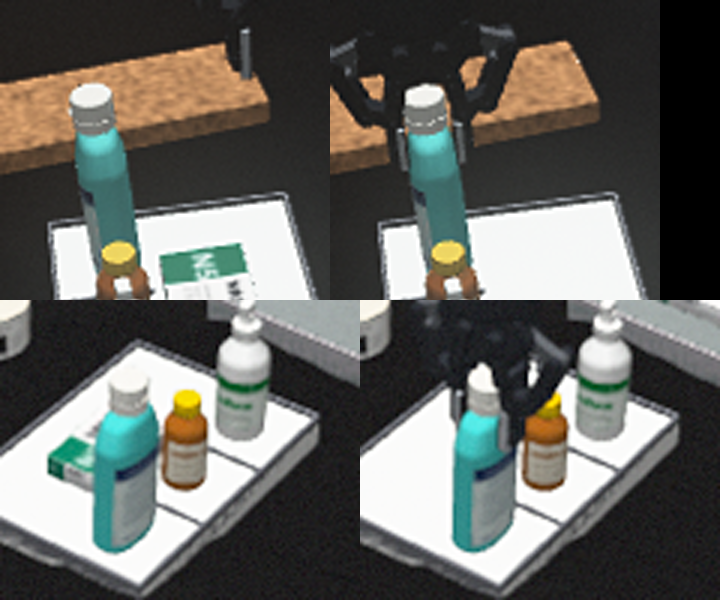

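```bash
python3 - <<'E'
import cv2,numpy as np
from h import proj
P=lambda n,k:cv2.imread(f"pics/{n}{k}.png").astype(np.float32)
def sh(n,x0,y0,x1,y1):
    a,b=P(n,0),P(n,20); t=a[y0:y1,x0:x1]; best=[]
    # subpixel search
    from scipy.optimize import minimize
    def f(d):
        M=np.float32([[1,0,d[0]],[0,1,d[1]]])
        w=cv2.warpAffine(b,M,(640,480),flags=cv2.INTER_CUBIC|cv2.WARP_INVERSE_MAP)[y0:y1,x0:x1]
        return np.abs(w-t).mean()
    r=min((minimize(f,s,method="Nelder-Mead",options=dict(initial_simplex=np.array(s)+np.array([[0,0],[.5,0],[0,.5]]))) for s in ([0,0],[1,0],[-1,0],[0,1],[0,-1])),key=lambda r:r.fun)
    return r.x.round(2),round(r.fun,2),round(f([0,0]),2)
print("gel body side",sh("side",258,208,284,222)); print("gel cap",sh("side",256,176,276,193)); print("iod side",sh("side",268,231,283,245)); print("spray side",sh("side",265,250,298,300))
print("gel scene low",sh("scene",338,295,366,318)); print("iod scene",sh("scene",362,270,382,296)); print("spray scene",sh("scene",380,240,402,278))
for n in("side","scene"):
    for p in ([489,92,100],[487,8,60],[481,-77,80]):
        b=proj(n,p)[0]; print(n,p,(proj(n,np.add(p,[1,0,0]))[0]-b).round(2),(proj(n,np.add(p,[0,1,0]))[0]-b).round(2))
E
```

```text
gel body side (array([ 0.52, -0.07]), np.float64(2.76), np.float32(4.2))
gel cap (array([0.59, 0.49]), np.float64(49.21), np.float32(51.94))
iod side (array([0., 0.]), np.float64(7.59), np.float32(7.59))
spray side (array([-0.01,  0.04]), np.float64(6.11), np.float32(6.16))
gel scene low (array([-0.18, -0.08]), np.float64(3.79), np.float32(4.84))
iod scene (array([0.01, 0.1 ]), np.float64(12.23), np.float32(12.44))
spray scene (array([ 0.13, -0.05]), np.float64(3.94), np.float32(5.1))
side [489, 92, 100] [ 0.45 -0.07] [-0.07 -0.28]
side [487, 8, 60] [ 0.47 -0.08] [-0.08 -0.31]
side [481, -77, 80] [ 0.5  -0.09] [-0.08 -0.36]
scene [489, 92, 100] [-0.37 -0.15] [-0.23  0.23]
scene [487, 8, 60] [-0.36 -0.14] [-0.21  0.21]
scene [481, -77, 80] [-0.35 -0.13] [-0.19  0.2 ]
```

```bash
python3 -m crank '[[0,0,0,0,-0.1,0,-1],[0,0,0,-0.1,-0.1,0,-1],[0,0,0,-0.05,0,0,-1],[0,0,0,0,0,0,-1],[0,0,0,0,0,0,-1],[0,0,0,0,0,0,-1],[0,0,0,0,0,0,-1],[0,0,0,0,0,0,-1],[0,0,0,0,0,0,-1],[0,0,0,0,0,0,-1]]' 60;python3 go.py 489.5 91.7 131.7 -3.4
```

```text
clock: 71.55
eef_pos: [488.5, 91.9, 133.4]
tcp_rot: [-1.57, -0.001, -0.059]
contact_force: [-0.4, 0.2, -1.7]
opening: 0.388
turn [-0.05  0.04  0.05] shift(cm) now-axes [ 0.1   0.17 -0.01] turned-axes [ 0.1   0.17 -0.01]
pos [488.5  91.9 133.4] F [-0.4  0.2 -1.7] op 0.388 t 71.55
```

```bash
python3 -m crank '[[0,0,0,0.08,0.05,0,-1],[0,0,0,0,0.05,0,-1],[0,0,0,0,0.04,0,-1],[0,0,0,0,0.02,0,-1],[0,0,0,0,0,0,-1],[0,0,0,0,0,0,-1],[0,0,0,0,0,0,-1],[0,0,0,0,0,0,-1],[0,0,0,0,0,0,-1],[0,0,0,0,0,0,-1]]' 60;python3 go.py 489.5 91.7 131.7 -3.4
```

```text
clock: 72.38
eef_pos: [489.5, 91.8, 131.8]
tcp_rot: [-1.57, -0.001, -0.059]
contact_force: [-0.3, -0.6, -1.5]
opening: 0.394
turn [-0.05  0.04  0.05] shift(cm) now-axes [-0.    0.01 -0.01] turned-axes [-0.    0.01 -0.01]
pos [489.5  91.8 131.8] F [-0.3 -0.6 -1.5] op 0.394 t 72.38
```

Lower a hair, release, rise.

```bash
python3 -m crank '[[0,0,0,0,0.04,0,-1],[0,0,0,0,0.03,0,-1],[0,0,0,0,0,0,-1],[0,0,0,0,0,0,-1],[0,0,0,0,0,0,-0.15],[0,0,0,0,0,0,0],[0,0,0,0,0,0,0.2],[0,0,0,0,0,0,0.4],[0,0,0,0,0,0,0.4],[0,0,0,0,0,0,0.4]]' 40;python3 go.py 489.5 91.7 131.7 -3.4; python3 -m crank '[[0,0,0,0,-1,0,0.4],[0,0,0,0,-2.5,0,0.4],[0,0,0,0,-3,0,0.4],[0,0,0,0,-3,0,0.4],[0,0,0,0,-3,0,0.4],[0,0,0,1.5,-1,-1,0.4],[0,0,0,3.5,0,-2,0.4],[0,0,0,3.8,0,-2,0.4],[0,0,0,3.5,0,-2,0.4],[0,0,0,1,0,-1,0.4]]'
python3 -m crank '[[0,0,0,0,0,0,0.4],[0,0,0,0,0,0,0.4],[0,0,0,0,0,0,0.4],[0,0,0,0,0,0,0.4],[0,0,0,0,0,0,0.4],[0,0,0,0,0,0,0.4],[0,0,0,0,0,0,0.4],[0,0,0,0,0,0,0.4],[0,0,0,0,0,0,0.4],[0,0,0,0,0,0,0.4]]'
python3 - <<'E'
import cv2,numpy as np,pickle
from rig import cams,r
pickle.dump(r.sense(),open("s21.pkl","wb"))
for n in ("wrist","side","scene"): cv2.imwrite(f"pics/{n}21.png",cams.grab_frame(n))
from scipy.optimize import minimize
P=lambda n,k:cv2.imread(f"pics/{n}{k}.png").astype(np.float32)
def sh(n,x0,y0,x1,y1):
    a,b=P(n,0),P(n,21); t=a[y0:y1,x0:x1]
    def f(d):
        M=np.float32([[1,0,d[0]],[0,1,d[1]]])
        return np.abs(cv2.warpAffine(b,M,(640,480),flags=cv2.INTER_CUBIC|cv2.WARP_INVERSE_MAP)[y0:y1,x0:x1]-t).mean()
    q=min((minimize(f,s,method="Nelder-Mead",options=dict(initial_simplex=np.array(s)+np.array([[0,0],[.5,0],[0,.5]]))) for s in ([0,0],[1,0],[-1,0],[0,1],[0,-1])),key=lambda q:q.fun)
    return q.x.round(2),round(q.fun,2),round(f([0,0]),2)
print("gel body side",sh("side",258,208,284,222)); print("gel cap",sh("side",256,176,276,193)); print("iod side",sh("side",268,231,283,245)); print("spray side",sh("side",265,250,298,300))
print("gel scene low",sh("scene",338,295,366,318)); print("iod scene",sh("scene",362,270,382,296)); print("spray scene",sh("scene",380,240,402,278))
print("cup",sh("side",365,188,398,230),"roll",sh("side",390,250,435,295))
E
```

```text
clock: 73.22
eef_pos: [490.5, 92.0, 132.0]
tcp_rot: [-1.569, -0.003, -0.059]
contact_force: [0.1, -0.8, 0.4]
opening: 0.701
turn [-0.08  0.04  0.17] shift(cm) now-axes [-0.1   0.03 -0.03] turned-axes [-0.1   0.03 -0.03]
pos [490.5  92.  132. ] F [ 0.1 -0.8  0.4] op 0.701 t 73.22
clock: 74.05
eef_pos: [619.5, 3.1, 282.5]
tcp_rot: [-1.569, -0.007, -0.053]
contact_force: [-0.9, 0.3, -1.3]
opening: 0.697
clock: 74.88
eef_pos: [615.8, 5.0, 284.1]
tcp_rot: [-1.568, -0.004, -0.053]
contact_force: [0.7, -0.5, 0.3]
opening: 0.702
gel body side (array([ 0.2 , -0.07]), np.float64(3.04), np.float32(3.44))
gel cap (array([ 0.22, -0.04]), np.float64(5.56), np.float32(6.28))
iod side (array([0., 0.]), np.float64(6.42), np.float32(6.42))
spray side (array([-0.01,  0.04]), np.float64(6.13), np.float32(6.18))
gel scene low (array([-0.05,  0.  ]), np.float64(2.97), np.float32(3.13))
iod scene (array([-0.  ,  0.07]), np.float64(7.03), np.float32(7.34))
spray scene (array([ 0.13, -0.05]), np.float64(4.04), np.float32(5.14))
cup (array([0., 0.]), np.float64(1.04), np.float32(1.04)) roll (array([0., 0.]), np.float64(0.98), np.float32(0.98))
```

View pics/wrist21.png

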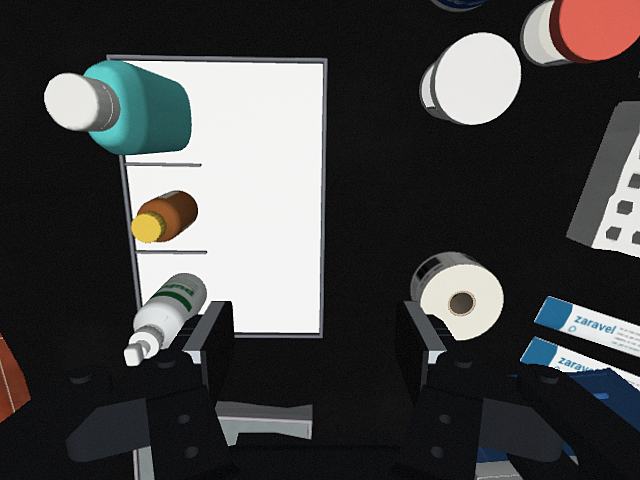

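View pics/scene21.png

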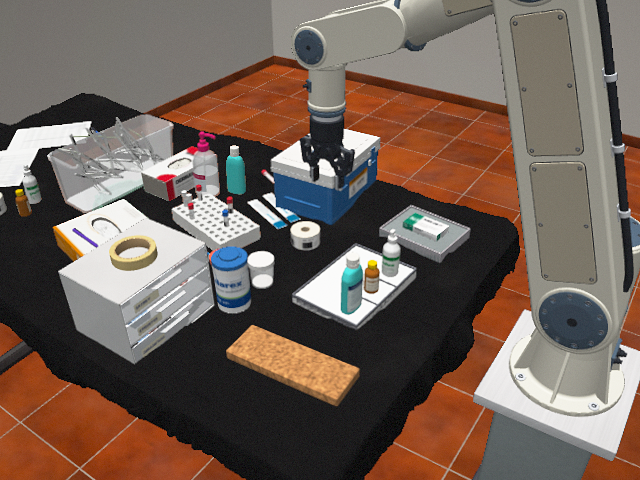

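View pics/side21.png

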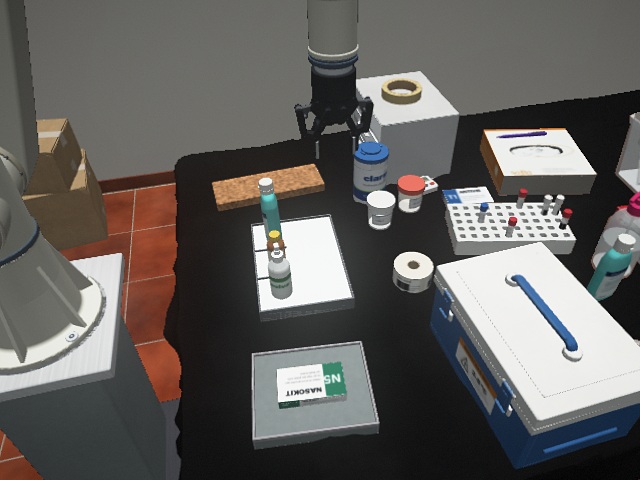

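The images match the starting views: all bottles are within about half a millimetre (gel 0.2 px), standing upright. The carton sits centred in the tray, the cup and roll haven't moved, and the gripper is clear.

```bash
python3 -c "
from rig import order
print(order.sign_off())"
```

```text
the job is handed in; nothing more can be done
None
```

The job is done and handed in at about 75 s of the 134 s allowed. I moved the gel, iodine and spray bottles to the cork mat. I then laid the carton in the tray, turned 90° so its long side runs along the tray's long side, while all three bottles stood on the mat. The bottles went back to their own pockets in the order spray, iodine, gel.

**Bottles:** The last pictures show all three upright. Compared with the first pictures, the spray and iodine are within about 0.15 px, roughly 0.3 mm. The gel is about 0.2 px (0.4 mm) further from the robot than it started, and it is turned the same way as before.

**Carton:** It lies flat, within about 0.5 mm of the tray centre and 0.5° of its direction in both camera views. The two views disagree by about 4 mm on where the tray and carton are in the room, but agree on one relative to the other.

**Gel correction:** When I first set the gel down it was about 1 mm off, so I lifted it slightly and set it down again. The caddy measurement alone put its pocket middle about 1.5–2 mm further from the robot. I trusted the match with the starting pictures instead.

**Other checks:** The cup and label roll have not moved. Every force reading stayed below about 3 N, and the gripper was clear of everything at hand-in.

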